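Tighten a vacuum box cover crisscross

ROBOT

A 7-joint arm with a two-finger parallel gripper is mounted at the origin on the work surface. World frame = base frame: x ahead of the robot, y to its left, z up, the work surface at z = 0. Lengths are in m, angles in rad, forces in N, time in s.
With the tool pointing down it reaches from about 0.4 to 0.85 m from the base axis. Payload 4.5 kg.
Tool frame: the origin (TCP) lies on the centre line of the jaws, within the pads' length; the fingertips stand 11 mm ahead of it and the grasp point (between the pads) lies 8 mm behind it; z points along the fingers, x is the direction in which the jaws open and shut, and the axes are right-handed (so a half turn about z gives the same grasp; the last joint's range is limited). The gripper opens to 88 mm and grips with 3 to 60 N. Pads are 18 mm wide; open, the fingers measure 123 mm over their backs; the gripper's body (75 mm by 187 mm) begins 45 mm behind the grasp point.
Start: joints at [1.365, 0.689, -0.195, 1.565, 0.157, 0.902, -0.215], TCP at [0.148, -0.607, 0.218] pointing down, gripper open.
Joint ranges: [-3.01, 3.01], [-0.46, 2.08], [-1.47, 1.51], [0.13, 2.56], [-1, 4.14], [0.04, 2.09], [-2.66, 2.66]. Speed limits (rad/s): [2.57, 2.57, 3.14, 3.14, 3.14, 3.14, 3.14].

INTERFACE

Orientations are given as a unit quaternion [x, y, z, w].
In Python, from plant import r, vision, order, nets gives the robot as it stands.
- The arm moves only by the tool send_rows, never from a script. Its argument "series" is a list of rows, each an object with "delta_pos": the shift along the tool's x, y, z in cm, a list of three; "turn": the turn about the tool's z in degrees; "jaw": the closure, from 0 (fully open) to 1 (shut). In form: [{"delta_pos": [x, y, z], "turn": turn, "jaw": jaw}, ...]. A call has 1 to 8 rows; each row is the pose to reach, as a shift and turn from the pose commanded when the call began, along the tool's axes at that moment; what a row does not reach only later rows make up. A row lasts 1/12 s, in which the tool goes at most 41.7 mm and 7.16 degrees, less where a joint would pass 70% of its speed; a pose out of reach is approached as far as the arm can. A call with a gripper value outside its range is refused whole. The fingers move at their own pace and stop on an object; "force" is the grip in N (left out, the last holds). Time passes only in rows, so rows that repeat a pose let the fingers close. It gives the time, the measured TCP pose, the force and the opening at its end, in the units of the state.
- r.get_state(): the state, without advancing time (a new reading comes with each control period).
- vision.snapshot(name): name is "side" or "top"; returns the picture (480x640x3 uint8, blue, green, red); there is no depth.
- vision.camera_params(name): a dict with "intrinsics" (3x3 intrinsics, pixels), "extrinsics" (4x4, takes a point from world to camera coordinates). Camera axes: x right, y down, z forward; pixel columns grow to the right and rows downward; lengths in m; the calibration is good to about 2 mm. A picture is of the moment at which its call begins. camera_params takes no time and is no camera call.
- order.finish_job(): hands the job in, once; it reports no verdict.
Trained networks look in the newest picture that a camera, given by its name, has taken for a name from the list of things; names that differ only in an ending like _2 or _b are one class to them, and where a whole thing is asked for, a point or a joint stands for the part that bears it (a point fixed in the world has none). Each returns a list of dicts, best first, with "score" (0 to 1); they miss things now and then, are a little off and sometimes report something else, mostly with a low value. They report only what shows in the picture. A call takes as long as a camera call.
- nets.boxes_of(camera, label): "location" ([row, column] as shares, 0 to 1, of the picture: columns of its width, rows of its height, amid what is visible of it).
- nets.trace(camera, label): "region" (480x640 bool, what is visible of it) and "location" ([row, column] as shares, 0 to 1, of the picture: columns of its width, rows of its height, amid what is visible of it).
The state is a dict: "clock": time; "q": joint angles; "qd": joint speeds; "joint_torque": joint torques, N m; "tool_pos": TCP position; "eef_rot": TCP orientation; "contact_force": force on the tool from outside, world axes, zero at the start; "moment": the same for the moment, N m; "opening": opening from 0.0 (shut) to 1.0 (fully open).
Only numpy, scipy, OpenCV 4.12 (cv2) and the standard library are available. Lean on these libraries where they do the work, as an engineer would, in place of code of your own. Each camera call takes 0.05 s, during which the arm holds its last target.

TASK

The square cover of the vacuum box is held by four black bar knobs that have had their first round and are still a part turn loose. Give each its last bit: turn each of the four clockwise until it is tight at its stop, working crisscross so that the cover is drawn down evenly and flat: after the first knob do the one diagonally opposite before turning the other two, then do that remaining pair.

Things in the scene. Friction and masses are not known exactly. Their poses are not given: they have to be found in the camera images.
- near_left: Black bar knob (all four are alike) at the cover's corner on the robot's side, left (+y). Bar 44 mm long (its x axis), 12 thick (y), 36 tall, turning on a fixed upright axis. Origin on the axis, 13 mm below the bar's top, 23 above its underside, 95 above the bench; below the bar a round foot, 26 mm across, 5 high. It never rises or falls, needs 0.1 N m to turn and stays where left.
- far_right: Like near_left, at the far right (-y) corner. All turn clockwise, seen from above, to tighten and start 57 to 75 degrees short. Tight is a firm stop: the bar then lies along the line through the near and the far knob of its own side, its x axis pointing from near to far.
- near_right: Like near_left, at the near right (-y) corner. The knobs stand in a 130 mm square on a 180 mm square aluminium cover with a clear window, on a 200 mm dark steel box that is fixed to the bench and turned up to 20 degrees. The cover's top is 60 mm above the bench. Under each knob a steel washer, 32 mm across and 6 thick, comes down 4 mm onto the cover as the knob tightens.
- far_left: Like near_left, at the far left (+y) corner. A fifth, similar black bar knob, on the low plate of the fixture with the red lever and grey mesh dome, does not belong to the cover.

How it is judged:
By the outcome, as a careful person would: the job done as asked, in the order asked, and still so for the second after the job is handed in, with the robot touching nothing.
It also fails if it takes over 64 s, if anything falls off the work surface, if the arm or the gripper's body presses on something with over 40 N, if the wrist force passes 120 N, or if a joint passes its speed limit or range.

## Working session

There is one attempt and no reset: what is moved stays moved. The work goes in short steps, Python scripts to look and compute and a tool call to move; the robot and the scene stay as the last step left them, time stands still between calls to the robot, and variables do not carry over. Pictures are saved under pics/ and viewed, and the job is handed in when it is done.

Besides the shell and the picture viewer there is one more tool, called after "Call:" by a JSON object that holds its "method" and its "body", one argument or row to a line. send_rows: Moves the arm, as the interface text tells. Its arguments: {"type":"object","properties":{"series":{"type":"array"},"force":{"type":"number"}},"required":["series"]}

```bash
ls; mkdir -p pics
python3 - <<'E'
from plant import r, vision, order, nets
import cv2
s=r.get_state()
for k,v in s.items(): print(k,v)
for n in ("top","side"):
    cv2.imwrite(f"pics/{n}0.png",vision.snapshot(n)); p=vision.camera_params(n); print(p)
E
```

```text
pics
clock 0.0
q [ 1.36480505  0.6900036  -0.19450648  1.56633161  0.1572969   0.90251425
 -0.21510493]
qd [ 0.00125415 -0.00103007  0.00044371  0.00074689 -0.0007352   0.00016635
  0.00059656]
joint_torque [-6.64208869e-05 -5.27555251e+01 -1.26668092e+00 -1.53428149e+01
 -5.25680243e-02  6.51127542e-03  1.69577279e-04]
tool_pos [ 0.14822214 -0.60647619  0.21710096]
eef_rot [ 7.86627937e-01 -6.17426610e-01 -7.74273791e-04 -5.20334426e-04]
contact_force [-0.01404666  0.13536238  0.66353558]
moment [0.00012883 0.02392394 0.0260906 ]
opening 1.0045019272273097
{'intrinsics': array([[560.48160588,   0.        , 318.72908762],
       [  0.        , 560.48160588, 240.64716156],
       [  0.        ,   0.        ,   1.        ]]), 'extrinsics': array([[ 1.75104688e-02, -9.99846423e-01,  7.16904350e-04,
         3.55169289e-02],
       [-9.83621333e-01, -1.73549556e-02, -1.79409807e-01,
         5.86276983e-01],
       [ 1.79394696e-01,  2.43638742e-03, -9.83774165e-01,
         7.51204762e-01],
       [ 0.00000000e+00,  0.00000000e+00,  0.00000000e+00,
         1.00000000e+00]])}
{'intrinsics': array([[442.77894597,   0.        , 314.84634628],
       [  0.        , 442.77894597, 239.60509936],
       [  0.        ,   0.        ,   1.        ]]), 'extrinsics': array([[-0.74162557, -0.67060586,  0.01671214,  0.42463394],
       [-0.31757657,  0.32904667, -0.88931064,  0.30392108],
       [ 0.59087785, -0.66484289, -0.45699814,  0.408914  ],
       [ 0.        ,  0.        ,  0.        ,  1.        ]])}
```

View pics/top0.png

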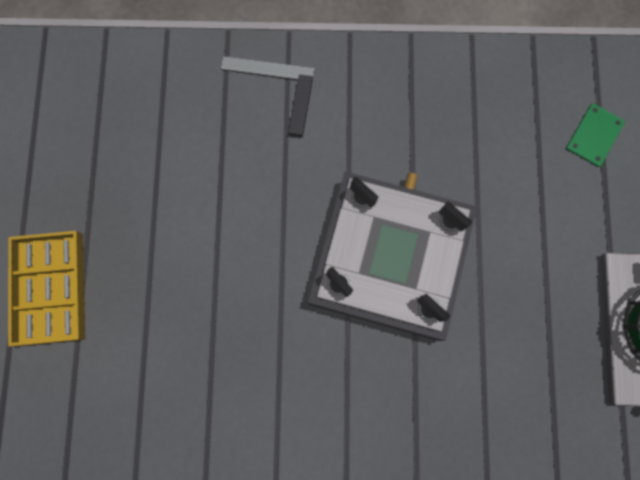

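View pics/side0.png

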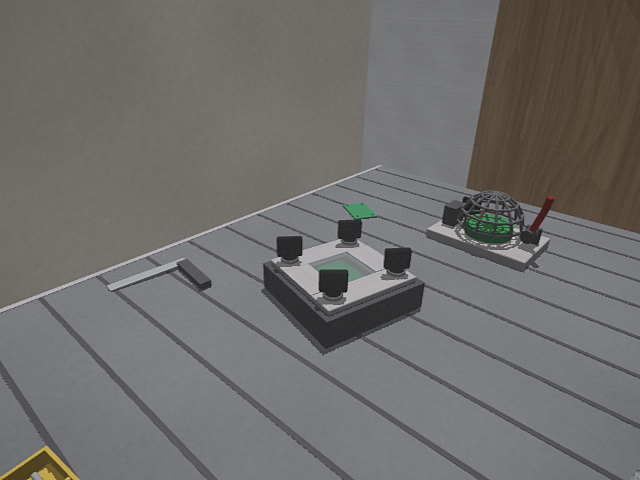

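Run:
```python
from plant import r, vision, order, nets
import cv2,numpy as np
for n in ("top","side"):
    im=cv2.imread(f"pics/{n}0.png")
    for l in ("near_left",):
        d=nets.trace(n,l)
        for i,k in enumerate(d):
            print(n,l,round(k['score'],2),np.array(k['location'])*[480,640],k['region'].sum())
        np.save(f"pics/m_{n}.npy",np.array([k['region'] for k in d]))
        m=np.any([k['region'] for k in d],axis=0); im[m]=(0,0,255)
    if n=='top': c=im[160:350,290:490]
    else: c=im[200:360,240:440]
    cv2.imwrite(f"pics/{n}_m.png",cv2.resize(c,None,fx=3,fy=3,interpolation=0))
    im=cv2.imread(f"pics/{n}0.png"); c=im[160:350,290:490] if n=='top' else im[200:360,240:440]
    cv2.imwrite(f"pics/{n}_c.png",cv2.resize(c,None,fx=3,fy=3,interpolation=2)*1)
```

```text
top near_left 0.57 [284.016 338.112] 471
side near_left 0.94 [282.192 332.416] 730
```

Run:
```python
from plant import r, vision, order, nets
import cv2,numpy as np
for n in ("top","side"):
    im=cv2.imread(f"pics/{n}0.png"); out={}
    for l in ("near_left","far_right","near_right","far_left"):
        d=nets.trace(n,l)
        for i,k in enumerate(d):
            print(n,l,round(k['score'],2),np.array(k['location'])*[480,640],k['region'].sum())
        if d: out[l]=d[0]['region']; im[d[0]['region']]=im[d[0]['region']]//2+np.array([0,0,120],np.uint8)
    np.savez(f"pics/m_{n}.npz",**out)
    c=im[160:350,290:490] if n=='top' else im[200:360,240:440]
    cv2.imwrite(f"pics/{n}_m.png",cv2.resize(c,None,fx=3,fy=3,interpolation=0))
```

```text
top near_left 0.57 [284.016 338.112] 471
top far_right 0.73 [217.584 450.88 ] 549
top near_right 0.61 [307.92  432.576] 535
top far_left 0.88 [195.504 363.072] 508
side near_left 0.94 [282.192 332.416] 730
side far_right 0.69 [232.608 347.072] 478
side near_right 0.93 [256.32  393.216] 658
side far_left 0.68 [246.096 289.984] 561
```

View pics/top_m.png

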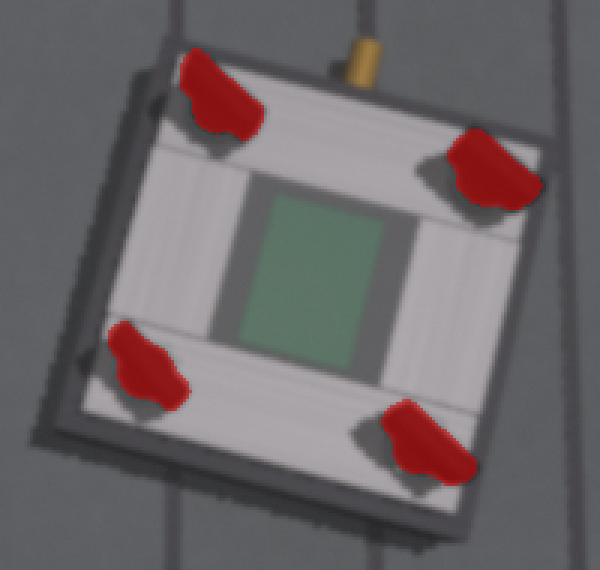

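View pics/top_c.png

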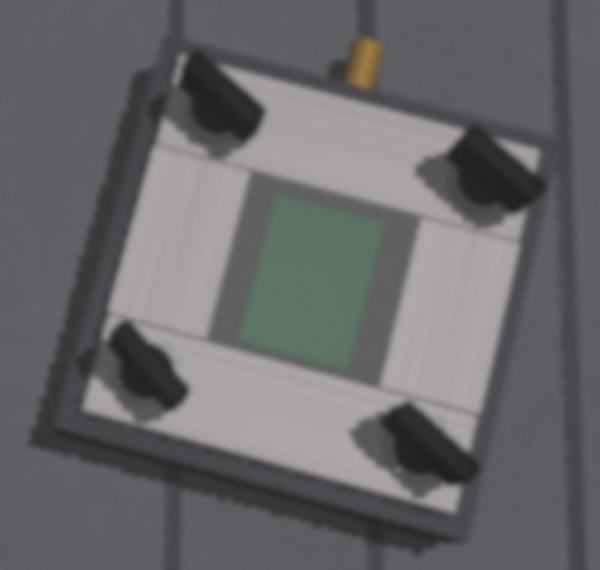

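View pics/side_m.png

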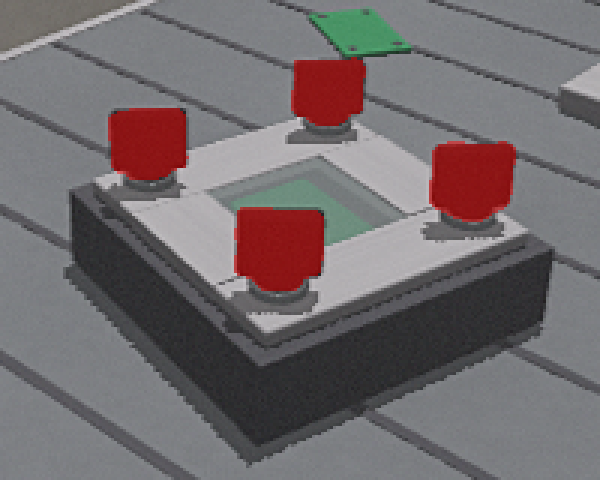

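```bash
cat > fit.py <<'E'
import numpy as np,cv2
from plant import vision
from scipy.optimize import minimize
P={n:vision.camera_params(n) for n in("top","side")}
def proj(n,X):
    E=P[n]['extrinsics'];c=X@E[:3,:3].T+E[:3,3];u=c@P[n]['intrinsics'].T
    return u[:,:2]/u[:,2:]
OFF={"near_left":(-1,1),"far_right":(1,-1),"near_right":(-1,-1),"far_left":(1,1)}
def pts(x,y,a):
    c,s=np.cos(a),np.sin(a)
    B=np.array([(x+c*i*.022-s*j*.006,y+s*i*.022+c*j*.006,z) for i in(-1,1) for j in(-1,1) for z in(.072,.108)])
    t=np.linspace(0,2*np.pi,24,endpoint=False)
    F=np.vstack([np.c_[x+.013*np.cos(t),y+.013*np.sin(t),0*t+z] for z in(.067,.072)])
    return B,F
K=6
def ren(n,x,y,a,x0,y0):
    im=np.zeros((80*K,80*K),np.uint8)
    for Q in pts(x,y,a):
        q=(proj(n,Q)-[x0,y0]+.5)*K*16
        h=cv2.convexHull(q.astype(np.int32).reshape(-1,1,2)); cv2.fillConvexPoly(im,h,255,shift=4)
    return cv2.resize(im,(80,80),interpolation=cv2.INTER_AREA)/255.
def prep(M):
    out=[]
    for n in M:
        for l in M[n].files if hasattr(M[n],'files') else M[n]:
            m=M[n][l];r,c=np.argwhere(m).mean(0).astype(int);y0,x0=r-40,c-40
            out.append((n,l,np.pad(m,60)[y0+60:y0+140,x0+60:x0+140].astype(float),x0,y0))
    return out
def pos(p,l):
    i,j=OFF[l];c,s=np.cos(p[2]),np.sin(p[2])
    return p[0]+.065*(c*i-s*j),p[1]+.065*(s*i+c*j)
E
cat > f1.py <<'E'
from fit import *
M={n:np.load(f"pics/m_{n}.npz") for n in P}
D=prep(M);L=list(OFF)
def cost(v,terms=False):
    p=np.array([v[0]/100+.55,v[1]/100-.1,v[2]/10]);o=[]
    for n,l,m,x0,y0 in D:
        x,y=pos(p,l);g=ren(n,x,y,v[3+L.index(l)],x0,y0);o.append(1-np.minimum(g,m).sum()/np.maximum(g,m).sum())
    return np.round(o,3) if terms else sum(o)
# initial from top
best=None
E=P['top']['extrinsics']
def ray(u,v,z):
    k=P['top']['intrinsics'];d=E[:3,:3].T@np.array([(u-k[0,2])/k[0,0],(v-k[1,2])/k[1,1],1]);C=-E[:3,:3].T@E[:3,3];return C+d*(z-C[2])/d[2]
c=np.mean([ray(*q,.095) for q in((340,282),(433,307),(364,192),(455,216))],0);print(c)
v=np.array([(c[0]-.55)*100,(c[1]+.1)*100,-2.6]+[.85]*4)
for k in range(3):
    r=minimize(cost,v,method='Powell',options=dict(xtol=1e-3,ftol=1e-4));v=r.x
p=[v[0]/100+.55,v[1]/100-.1,v[2]/10]
print(r.fun,cost(v,True));print(p,np.degrees(p[2]))
for l,a in zip(L,v[3:]): print(l,np.round(pos(p,l),4),'deg',np.degrees(a).round(1),'short',np.degrees(a-p[2]).round(1))
E
python3 f1.py
```

```text
[ 0.56893191 -0.06188851  0.095     ]
0.9446838594197313 [0.079 0.142 0.084 0.116 0.132 0.144 0.113 0.135]
[np.float64(0.5701138282916121), np.float64(-0.06155407128662475), np.float64(-0.25136184216764595)] -14.401972686839642
near_left [0.5233 0.0176] deg 43.7 short 58.1
far_right [ 0.6169 -0.1407] deg 48.5 short 62.9
near_right [ 0.491  -0.1083] deg 48.0 short 62.4
far_left [ 0.6492 -0.0148] deg 47.3 short 61.7
```

```bash
cat > go.py <<'E'
import sys,numpy as np
from plant import r
from scipy.spatial.transform import Rotation as R
KN={"nl":(.5233,.0176,43.7),"fr":(.6169,-.1407,48.5),"nr":(.491,-.1083,48.0),"fl":(.6492,-.0148,47.3)}
def show():
    s=r.get_state();Q=R.from_quat(s['eef_rot']).as_matrix()
    print('t',round(s['clock'],2),'tcp',np.round(s['tool_pos'],4),'xang',np.degrees(np.arctan2(Q[1,0],Q[0,0])).round(1),'zax',Q[:,2].round(3),'F',np.round(s['contact_force'],1),'M',np.round(s['moment'],2),'open',round(s['opening'],3),'q',np.round(s['q'],2))
    return s,Q
if __name__=="__main__":
    s,Q=show()
    if len(sys.argv)>1:
        k=sys.argv[1];z=float(sys.argv[2]);x,y,a=KN[k];ang=a-90
        if len(sys.argv)>3: ang=float(sys.argv[3])
        d=Q.T@(np.array([x,y,z])-s['tool_pos'])*100
        cur=np.degrees(np.arctan2(Q[1,0],Q[0,0]))
        print('delta cm',d.round(2),'turn',round((cur-ang+180)%360-180,1))
E
python3 go.py nl .2
```

```text
t 0.6 tcp [ 0.1485 -0.6071  0.218 ] xang -76.3 zax [ 0. -0. -1.] F [-0.4 -0.6  0. ] M [-0.05  0.01  0.01] open 1.0 q [ 1.36  0.69 -0.19  1.57  0.16  0.9  -0.22]
delta cm [-51.78 -51.25   1.79] turn -30.0
```

Call:
{"method": "send_rows", "body": {
  "series": [
    {"delta_pos": [-3, -3, 0], "turn": -3, "jaw": 0.5},
    {"delta_pos": [-6, -6, 0], "turn": -6, "jaw": 0.5},
    {"delta_pos": [-9, -9, 0], "turn": -10, "jaw": 0.5},
    {"delta_pos": [-12, -12, 0], "turn": -15, "jaw": 0.5},
    {"delta_pos": [-15, -15, 0], "turn": -20, "jaw": 0.5},
    {"delta_pos": [-18, -18, 0], "turn": -25, "jaw": 0.5},
    {"delta_pos": [-21, -21, 0], "turn": -30, "jaw": 0.5},
    {"delta_pos": [-24, -24, 0], "turn": -30, "jaw": 0.5}
  ],
  "force": 40
}}

```text
clock: 1.27
tool_pos: [0.3222, -0.3206, 0.2182]
eef_rot: [0.92, -0.391, 0.0, 0.0]
contact_force: [0.7, -0.1, -0.2]
opening: 0.502
```

```bash
python3 go.py nl .16
```

```text
t 1.27 tcp [ 0.3222 -0.3206  0.2182] xang -46.1 zax [ 0.001 -0.    -1.   ] F [ 0.7 -0.1 -0.2] M [-0.07 -0.12 -0.04] open 0.502 q [ 0.9   0.48 -0.33  2.05  0.26  0.64 -0.4 ]
delta cm [-10.41 -37.95   5.82] turn 0.2
```

Call:
{"method": "send_rows", "body": {
  "series": [
    {"delta_pos": [-1.1, -3.8, 0.3], "turn": 0, "jaw": 0.5},
    {"delta_pos": [-2.1, -7.6, 0.8], "turn": 0, "jaw": 0.5},
    {"delta_pos": [-3.1, -11.4, 1.6], "turn": 0, "jaw": 0.5},
    {"delta_pos": [-4.2, -15.2, 2.4], "turn": 0, "jaw": 0.5},
    {"delta_pos": [-5.2, -19, 3.2], "turn": 0, "jaw": 0.5},
    {"delta_pos": [-6.3, -22.8, 4], "turn": 0, "jaw": 0.5},
    {"delta_pos": [-7.3, -26.6, 4.8], "turn": 0, "jaw": 0.5},
    {"delta_pos": [-8.3, -30.4, 5.6], "turn": 0, "jaw": 0.5}
  ]
}}

```text
clock: 1.93
tool_pos: [0.4846, -0.0502, 0.1617]
eef_rot: [0.92, -0.393, 0.0, 0.0]
contact_force: [0.2, -0.9, 0.3]
opening: 0.499
```

```bash
python3 go.py nl .14
```

```text
t 1.93 tcp [ 0.4846 -0.0502  0.1617] xang -46.2 zax [ 0.001 -0.    -1.   ] F [ 0.2 -0.9  0.3] M [-0.09  0.01 -0.04] open 0.499 q [ 0.15  0.61 -0.22  2.03  0.25  0.53 -1.06]
delta cm [-2.22 -7.48  2.17] turn 0.1
```

Call:
{"method": "send_rows", "body": {
  "series": [
    {"delta_pos": [-0.5, -2, 0], "turn": -7, "jaw": 0.5},
    {"delta_pos": [-1, -4, 0], "turn": -14, "jaw": 0.5},
    {"delta_pos": [-1.7, -6, 0], "turn": -21, "jaw": 0.5},
    {"delta_pos": [-2.2, -7.5, 0], "turn": -28, "jaw": 0.5},
    {"delta_pos": [-2.2, -7.5, 0], "turn": -35, "jaw": 0.5},
    {"delta_pos": [-2.2, -7.5, 0], "turn": -42, "jaw": 0.5},
    {"delta_pos": [-2.2, -7.5, 0], "turn": -49, "jaw": 0.5},
    {"delta_pos": [-2.2, -7.5, 0], "turn": -56, "jaw": 0.5}
  ]
}}

```text
clock: 2.6
tool_pos: [0.5229, 0.0157, 0.162]
eef_rot: [0.996, 0.088, 0.0, 0.0]
contact_force: [-0.9, -0.4, -1.1]
opening: 0.501
```

Call:
{"method": "send_rows", "body": {
  "series": [
    {"delta_pos": [0, 0, 0], "turn": -7, "jaw": 0.5},
    {"delta_pos": [0, 0, 0], "turn": -14, "jaw": 0.5},
    {"delta_pos": [0, 0, 0], "turn": -21, "jaw": 0.5},
    {"delta_pos": [0, 0, 0], "turn": -28, "jaw": 0.5},
    {"delta_pos": [0, 0, 0], "turn": -35, "jaw": 0.5},
    {"delta_pos": [0, 0, 0], "turn": -42, "jaw": 0.5},
    {"delta_pos": [0, 0, 0], "turn": -49, "jaw": 0.5},
    {"delta_pos": [0, 0, 0], "turn": -56, "jaw": 0.5}
  ]
}}

```text
clock: 3.27
tool_pos: [0.5229, 0.0154, 0.162]
eef_rot: [0.838, 0.545, 0.0, 0.0]
contact_force: [0.7, 0.3, -0.5]
opening: 0.498
```

Call:
{"method": "send_rows", "body": {
  "series": [
    {"delta_pos": [0, 0, 0], "turn": -7, "jaw": 0.5},
    {"delta_pos": [0, 0, 0], "turn": -14, "jaw": 0.5},
    {"delta_pos": [0, 0, 0], "turn": -21, "jaw": 0.5},
    {"delta_pos": [0, 0, 0], "turn": -28, "jaw": 0.5},
    {"delta_pos": [0, 0, 0], "turn": -35, "jaw": 0.5},
    {"delta_pos": [0, 0, 0], "turn": -42, "jaw": 0.5},
    {"delta_pos": [0, 0, 0], "turn": -49, "jaw": 0.5},
    {"delta_pos": [0, 0, 0], "turn": -56, "jaw": 0.5}
  ]
}}

```text
clock: 3.93
tool_pos: [0.5229, 0.0154, 0.1619]
eef_rot: [0.484, 0.875, -0.0, 0.0]
contact_force: [-1.1, 0.4, -0.5]
opening: 0.502
```

```bash
python3 go.py nl .089 133.7
```

```text
t 3.93 tcp [0.5229 0.0154 0.1619] xang 122.0 zax [ 0. -0. -1.] F [-1.1  0.4 -0.5] M [ 0.06 -0.11  0.04] open 0.502 q [ 0.46  0.83 -1.03  1.91  0.89  0.95  1.13]
delta cm [0.17 0.16 7.29] turn -11.7
```

Call:
{"method": "send_rows", "body": {
  "series": [
    {"delta_pos": [0.2, 0.2, 0], "turn": -6, "jaw": 0.5},
    {"delta_pos": [0.2, 0.2, 1], "turn": -12, "jaw": 0.5},
    {"delta_pos": [0.2, 0.2, 3], "turn": -12, "jaw": 0.5},
    {"delta_pos": [0.2, 0.2, 5], "turn": -12, "jaw": 0.5},
    {"delta_pos": [0.2, 0.2, 6.3], "turn": -12, "jaw": 0.5},
    {"delta_pos": [0.2, 0.2, 7.3], "turn": -12, "jaw": 0.5},
    {"delta_pos": [0.2, 0.2, 7.3], "turn": -12, "jaw": 0.5}
  ]
}}

```text
clock: 4.52
tool_pos: [0.5224, 0.0178, 0.0872]
eef_rot: [0.393, 0.92, -0.001, -0.001]
contact_force: [0.4, -0.2, 0.1]
opening: 0.506
```

Run:
```python
from go import *
from plant import vision
import cv2
show()
im=vision.snapshot("top");cv2.imwrite("pics/a.png",cv2.resize(im[160:350,290:490],None,fx=3,fy=3))
im=vision.snapshot("side");cv2.imwrite("pics/b.png",cv2.resize(im[150:380,200:450],None,fx=2.6,fy=2.6))
```

```text
t 4.52 tcp [0.5224 0.0178 0.0872] xang 133.7 zax [-0.003 -0.001 -1.   ] F [ 0.4 -0.2  0.1] M [ 0.09 -0.14 -0.02] open 0.506 q [ 0.42  0.95 -0.97  1.96  1.07  0.88  1.18]
```

View pics/b.png

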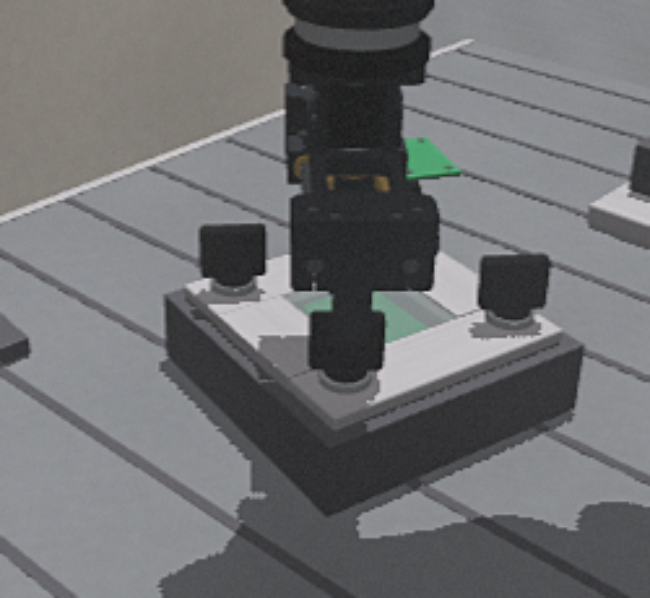

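The side view shows the gripper straddling the near-left knob, around (345,345) in the crop. I'll close on it now.

Call:
{"method": "send_rows", "body": {
  "series": [
    {"delta_pos": [0, 0, 0], "turn": 0, "jaw": 1},
    {"delta_pos": [0, 0, 0], "turn": 0, "jaw": 1},
    {"delta_pos": [0, 0, 0], "turn": 0, "jaw": 1},
    {"delta_pos": [0, 0, 0], "turn": 0, "jaw": 1},
    {"delta_pos": [0, 0, 0], "turn": 0, "jaw": 1}
  ],
  "force": 40
}}

```text
clock: 5.03
tool_pos: [0.5235, 0.0185, 0.0892]
eef_rot: [0.393, 0.92, 0.0, 0.0]
contact_force: [0.1, -0.8, 0.3]
opening: 0.148
```

```bash
python3 go.py
```

```text
t 5.03 tcp [0.5235 0.0185 0.0892] xang 133.7 zax [ 0.001 -0.    -1.   ] F [ 0.1 -0.8  0.3] M [ 0.1  -0.11  0.02] open 0.148 q [ 0.42  0.95 -0.98  1.96  1.07  0.88  1.18]
```

Call:
{"method": "send_rows", "body": {
  "series": [
    {"delta_pos": [0, 0, 0], "turn": 5, "jaw": 1},
    {"delta_pos": [0, 0, 0], "turn": 10, "jaw": 1},
    {"delta_pos": [0, 0, 0], "turn": 16, "jaw": 1},
    {"delta_pos": [0, 0, 0], "turn": 22, "jaw": 1},
    {"delta_pos": [0, 0, 0], "turn": 28, "jaw": 1},
    {"delta_pos": [0, 0, 0], "turn": 34, "jaw": 1},
    {"delta_pos": [0, 0, 0], "turn": 40, "jaw": 1},
    {"delta_pos": [0, 0, 0], "turn": 46, "jaw": 1}
  ]
}}

```text
clock: 5.7
tool_pos: [0.5234, 0.0185, 0.0891]
eef_rot: [0.723, 0.691, 0.0, 0.0]
contact_force: [0.8, -0.7, 0.3]
opening: 0.004
```

```bash
python3 go.py
```

```text
t 5.7 tcp [0.5234 0.0185 0.0891] xang 87.4 zax [ 0.  0. -1.] F [ 0.8 -0.7  0.3] M [-0.01 -0.11 -0.06] open 0.004 q [ 0.35  0.89 -0.81  1.96  0.97  0.75  0.46]
```

Run:
```python
from go import *
from plant import vision
import cv2
im=vision.snapshot("top");cv2.imwrite("pics/a1.png",cv2.resize(im[160:350,290:490],None,fx=3,fy=3))
im=vision.snapshot("side");cv2.imwrite("pics/b1.png",cv2.resize(im[200:330,250:410],None,fx=4,fy=4))
```

```text
(no output)
```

View pics/b1.png

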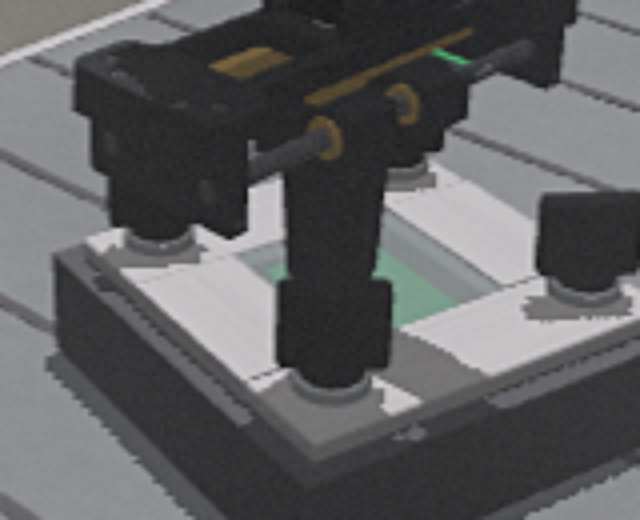

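View pics/a1.png

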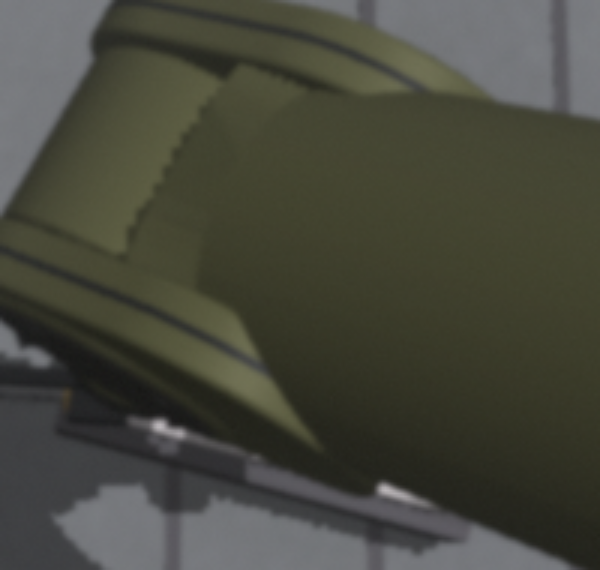

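Run:
```python
from go import *
from plant import vision
import cv2
im=vision.snapshot("side")
show()
c=im[230:310,290:370].astype(float)
c=np.clip((c-5)*3.5,0,255).astype(np.uint8)
cv2.imwrite("pics/b2.png",cv2.resize(c,None,fx=7,fy=7,interpolation=2))
```

```text
t 5.85 tcp [0.5234 0.0185 0.0891] xang 87.9 zax [ 0. -0. -1.] F [-0.6 -0.2  0.1] M [ 0.07 -0.15 -0.01] open 0.002 q [ 0.35  0.89 -0.81  1.96  0.97  0.75  0.47]
```

View pics/b2.png

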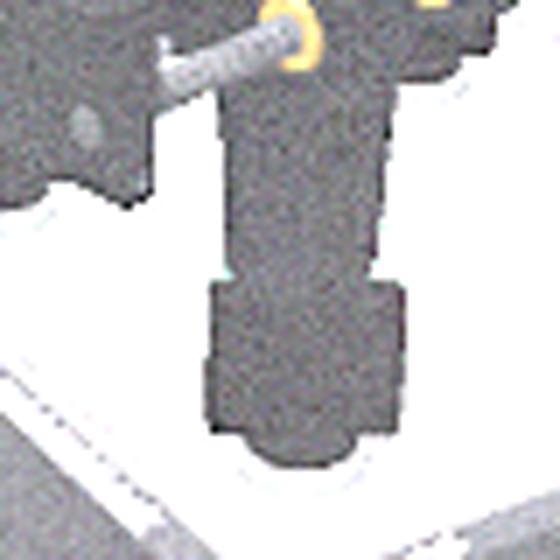

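Run:
```python
from fit import *
from go import r
s=r.get_state();t=s['tool_pos']
for z in (.078,.089,.097,.108,.142): print(z,proj('side',np.array([[t[0],t[1],z]])),proj('side',np.array([[.5233,.0176,z]])))
E=P['side']['extrinsics'];print(-E[:3,:3].T@E[:3,3])
m=np.load('pics/m_side.npz')['near_left'];a=np.argwhere(m);print(a.min(0),a.max(0))
```

```text
0.078 [[331.5931774  288.75977032]] [[332.03683596 288.55712248]]
0.089 [[331.8420876  282.62005516]] [[332.28890472 282.42059962]]
0.097 [[332.02548909 278.09620309]] [[332.47463164 277.89914499]]
0.108 [[332.28100121 271.79364237]] [[332.73338088 271.59998842]]
0.142 [[333.09610309 251.68802443]] [[333.55878891 251.50572856]]
[0.16981937 0.45662136 0.45005664]
[269 318] [296 347]
```

Run:
```python
from fit import *
im=cv2.imread('pics/b.png');im=np.clip((im.astype(float)-5)*3.0,0,255).astype(np.uint8)
def box(im,t,ang,x0,x1,w,z0,z1,col,off,k):
    a=np.radians(ang);X=np.array([np.cos(a),np.sin(a)]);Y=np.array([X[1],-X[0]])
    Q=np.array([[*(t[:2]+X*i+Y*j),z] for i in(x0,x1) for j in(-w,w) for z in(z0,z1)])
    q=(proj('side',Q)-off+.5)*k
    for i in range(8):
        for b in(1,2,4):
            j=i^b
            if j>i: cv2.line(im,tuple(map(int,q[i])),tuple(map(int,q[j])),col,1)
t=np.array([.5224,.0178])
for s in(1,-1):
    box(im,t,133.7,s*.022,s*.0395,.009,.078,.142,(0,0,255) if s>0 else (0,255,0),(200,150),2.6)
box(im,t,133.7,-.006,.006,.022,.072,.108,(255,0,0),(200,150),2.6)
cv2.imwrite('pics/b_o.png',im[150:450,150:500])
im=cv2.imread('pics/b2.png')
t=np.array([.5234,.0185])
for s in(1,-1):
    box(im,t,87.9,0,s*.0175,.009,.078,.142,(0,0,255) if s>0 else (0,255,0),(290,230),7)
box(im,t,133.7,-.006,.006,.022,.072,.108,(255,0,0),(290,230),7)
cv2.imwrite('pics/b2_o.png',im)
```

```text
(no output)
```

View pics/b_o.png

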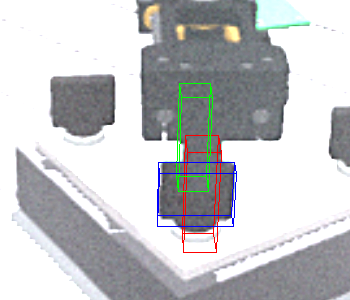

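View pics/b2_o.png

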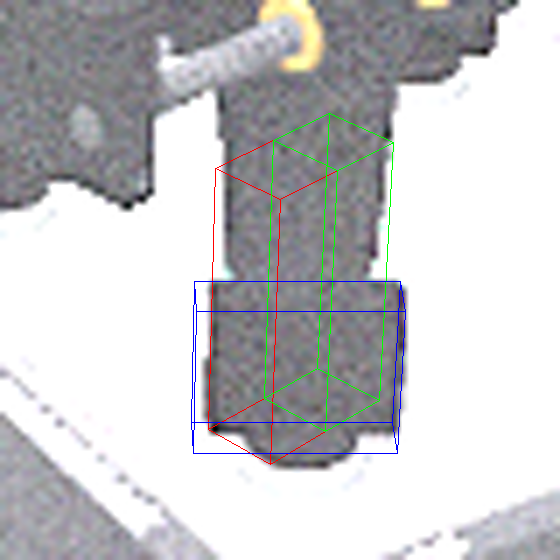

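Run:
```python
from fit import *
for ang,t,off in((133.7,(.5224,.0178),0),(87.9,(.5234,.0185),1)):
    a=np.radians(ang);X=np.array([np.cos(a),np.sin(a)]);Y=np.array([X[1],-X[0]])
    for z in(.142,.16,.17,.18):
        for (lx,ly) in((.0935,.0375),(.0375,.0935)):
            Q=np.array([[*(np.array(t)+X*i+Y*j),z] for i in(lx,-lx) for j in(-ly,ly)])
            q=proj('side',Q);print(ang,z,lx,(q.round(0).tolist()))
```

```text
133.7 0.142 0.0935 [[368.0, 287.0], [309.0, 288.0], [353.0, 224.0], [307.0, 224.0]]
133.7 0.142 0.0375 [[403.0, 265.0], [267.0, 265.0], [393.0, 240.0], [271.0, 240.0]]
133.7 0.16 0.0935 [[370.0, 275.0], [309.0, 275.0], [354.0, 214.0], [307.0, 214.0]]
133.7 0.16 0.0375 [[405.0, 254.0], [267.0, 253.0], [395.0, 229.0], [270.0, 229.0]]
133.7 0.17 0.0935 [[370.0, 268.0], [309.0, 268.0], [354.0, 209.0], [307.0, 208.0]]
133.7 0.17 0.0375 [[406.0, 247.0], [267.0, 247.0], [395.0, 223.0], [270.0, 223.0]]
133.7 0.18 0.0935 [[371.0, 261.0], [309.0, 261.0], [354.0, 203.0], [307.0, 203.0]]
133.7 0.18 0.0375 [[406.0, 240.0], [266.0, 240.0], [396.0, 217.0], [270.0, 217.0]]
87.9 0.142 0.0935 [[305.0, 287.0], [267.0, 265.0], [392.0, 240.0], [354.0, 225.0]]
87.9 0.142 0.0375 [[368.0, 287.0], [271.0, 239.0], [402.0, 266.0], [306.0, 224.0]]
87.9 0.16 0.0935 [[306.0, 275.0], [266.0, 254.0], [393.0, 229.0], [355.0, 215.0]]
87.9 0.16 0.0375 [[369.0, 275.0], [271.0, 228.0], [403.0, 255.0], [306.0, 214.0]]
87.9 0.17 0.0935 [[306.0, 268.0], [266.0, 247.0], [394.0, 223.0], [355.0, 209.0]]
87.9 0.17 0.0375 [[370.0, 268.0], [271.0, 222.0], [404.0, 248.0], [306.0, 208.0]]
87.9 0.18 0.0935 [[306.0, 261.0], [266.0, 240.0], [395.0, 217.0], [356.0, 203.0]]
87.9 0.18 0.0375 [[370.0, 261.0], [270.0, 216.0], [405.0, 242.0], [306.0, 203.0]]
```

Run:
```python
from plant import vision
import cv2,numpy as np
im=vision.snapshot("side")
c=im[60:340,180:480].astype(float)
c=np.clip(255*((c/255)**.5),0,255).astype(np.uint8)
cv2.imwrite("pics/b3.png",cv2.resize(c,None,fx=2.1,fy=2.1,interpolation=2))
```

```text
(no output)
```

View pics/b3.png

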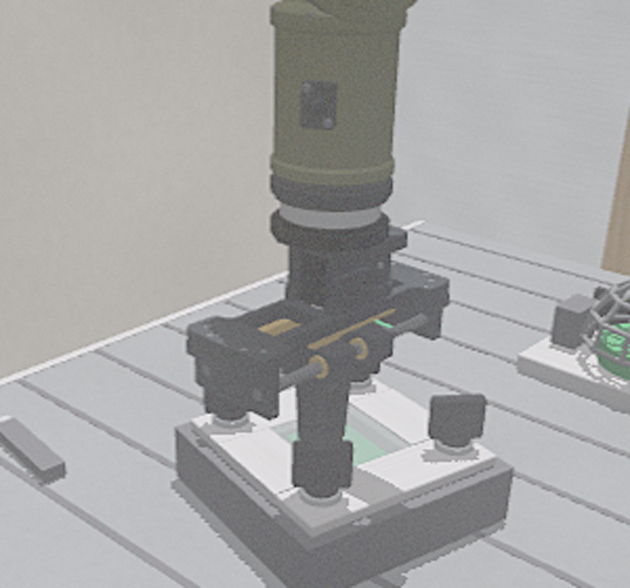

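Call:
{"method": "send_rows", "body": {
  "series": [
    {"delta_pos": [0, 0, -2], "turn": 0, "jaw": 1},
    {"delta_pos": [0, 0, -4], "turn": 0, "jaw": 1},
    {"delta_pos": [0, 0, -6], "turn": 0, "jaw": 1},
    {"delta_pos": [0, 0, -6], "turn": 0, "jaw": 1}
  ]
}}

```text
clock: 6.23
tool_pos: [0.5252, 0.0195, 0.152]
eef_rot: [0.72, 0.694, 0.002, 0.001]
contact_force: [0.0, 0.8, 0.3]
opening: 0.007
```

Run:
```python
from fit import *
from go import show
s,Q=show();t=s['tool_pos']
im=vision.snapshot("side")
for z in (-.019,-.011,0,.008,.053): 
    u=proj('side',np.array([[t[0],t[1],t[2]+z]]))[0];print(z,u.round())
    cv2.drawMarker(im,tuple(map(int,u)),(0,0,255),0,4,1)
c=im[150:310,240:440].astype(float)
c=np.clip(255*((c/255)**.5),0,255).astype(np.uint8)
cv2.imwrite("pics/b4.png",cv2.resize(c,None,fx=3.5,fy=3.5,interpolation=2))
```

```text
t 6.23 tcp [0.5252 0.0195 0.152 ] xang 87.9 zax [ 0.005  0.002 -1.   ] F [0.  0.8 0.3] M [ 0.08 -0.16 -0.08] open 0.007 q [ 0.4   0.8  -0.9   1.92  0.84  0.85  0.57]
-0.019 [331. 257.]
-0.011 [332. 252.]
0 [332. 245.]
0.008 [332. 241.]
0.053 [333. 212.]
```

View pics/b4.png

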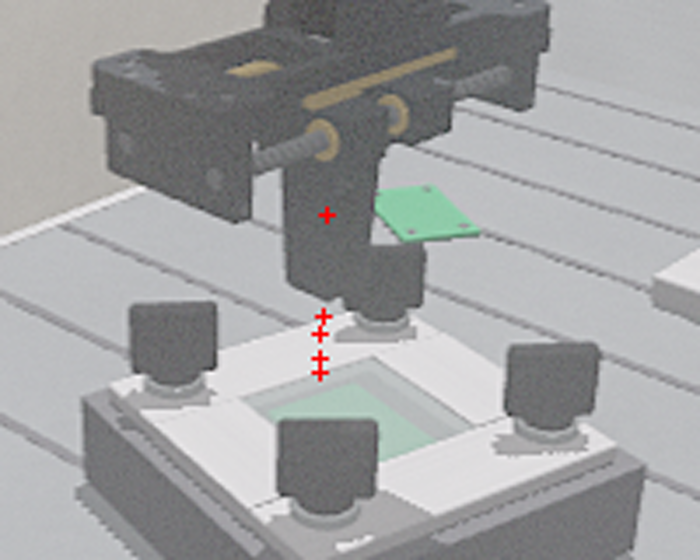

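Run:
```python
from fit import *
from go import show
s,Q=show();t=s['tool_pos']
im=vision.snapshot("top")
for z in (-.011,.008,.053): 
    u=proj('top',np.array([[t[0],t[1],t[2]+z]]))[0];print(z,u.round())
    cv2.drawMarker(im,tuple(map(int,u)),(0,0,255),0,6,1)
c=np.clip(255*((im/255.)**.5),0,255).astype(np.uint8)
cv2.imwrite("pics/a4.png",c)
```

```text
t 6.28 tcp [0.5245 0.0189 0.1503] xang 87.8 zax [ 0.003  0.001 -1.   ] F [-0.5  0.1 -0.3] M [-0.02 -0.1   0.03] open 0.005 q [ 0.39  0.8  -0.9   1.92  0.85  0.85  0.57]
-0.011 [339. 276.]
0.008 [340. 275.]
0.053 [341. 270.]
```

View pics/a4.png

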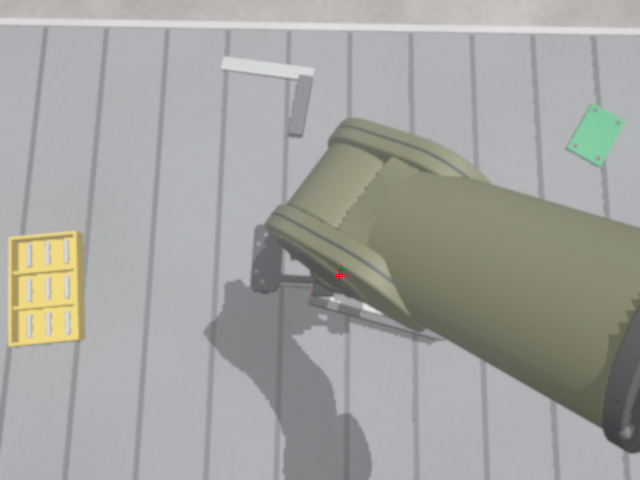

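Run:
```python
from fit import *
t=np.array([.5245,.0189])
a=np.radians(87.8);X=np.array([np.cos(a),np.sin(a)]);Y=np.array([X[1],-X[0]])
for z in(.2,.22,.24,.26,.28,.3):
    Q=np.array([[*(t+X*.0935+Y*j),z] for j in(-.0375,.0375)]);print(z,proj('top',Q).round().tolist())
print([np.linalg.inv(P[n]['extrinsics'])[:3,3].round(3) for n in P])
```

```text
0.2 [[258.0, 298.0], [263.0, 234.0]]
0.22 [[256.0, 297.0], [261.0, 231.0]]
0.24 [[254.0, 295.0], [259.0, 227.0]]
0.26 [[252.0, 294.0], [257.0, 223.0]]
0.28 [[250.0, 292.0], [255.0, 219.0]]
0.3 [[247.0, 290.0], [253.0, 215.0]]
[array([0.441, 0.044, 0.844]), array([0.17 , 0.457, 0.45 ])]
```

```bash
sed -e 's/def pts(x,y,a):/DZ=0\ndef pts(x,y,a):/' -e 's/return B,F/B[:,2]+=DZ;F[:,2]+=DZ;return B,F/' -i fit.py
cat > f2.py <<'E'
import fit
from fit import *
L=list(OFF)
for sel in (("top",),("side",),("top","side")):
  M={n:np.load(f"pics/m_{n}.npz") for n in sel};D=prep(M)
  def cost(v):
    fit.DZ=v[7]/100 if len(v)>7 else 0
    p=np.array([v[0]/100+.55,v[1]/100-.1,v[2]/10]);o=[]
    for n,l,m,x0,y0 in D:
        x,y=pos(p,l);g=ren(n,x,y,v[3+L.index(l)],x0,y0);o.append(1-np.minimum(g,m).sum()/np.maximum(g,m).sum())
    return sum(o)
  for nz in (0,1):
    v=np.array([2.0,3.85,-2.5]+[.82]*4+[0]*nz)
    for k in range(2):
        r=minimize(cost,v,method='Powell',options=dict(xtol=1e-3,ftol=1e-4));v=r.x
    print(sel,nz,round(r.fun/len(D),4),'c',(v[:2]/100+[.55,-.1]).round(4),'yaw',np.degrees(v[2]/10).round(1),'short',np.degrees(v[3:7]-v[2]/10).round(1),'dz mm',v[7:]*10)
E
python3 f2.py
```

```text
('top',) 0 0.1001 c [ 0.5698 -0.0612] yaw -14.3 short [58.9 60.7 61.5 61.3] dz mm []
('top',) 1 0.0998 c [ 0.5698 -0.0611] yaw -14.3 short [59.  60.7 61.5 61.2] dz mm [-0.07629271]
('side',) 0 0.099 c [ 0.5716 -0.064 ] yaw -14.3 short [51.3 52.8 50.  58.1] dz mm []
('side',) 1 0.1013 c [ 0.5711 -0.0631] yaw -14.3 short [51.5 54.5 56.9 60.9] dz mm [1.29014409]
('top', 'side') 0 0.1188 c [ 0.5701 -0.0615] yaw -14.3 short [58.6 61.3 61.3 61.7] dz mm []
('top', 'side') 1 0.1072 c [ 0.5697 -0.0611] yaw -14.4 short [58.7 60.9 61.3 61.9] dz mm [1.80219299]
```

Call:
{"method": "send_rows", "body": {
  "series": [
    {"delta_pos": [0, 0, 0], "turn": -6, "jaw": 0.5},
    {"delta_pos": [0, 0, 0], "turn": -12, "jaw": 0.5},
    {"delta_pos": [0, 0, 0], "turn": -18, "jaw": 0.5},
    {"delta_pos": [0, 0, 0], "turn": -24, "jaw": 0.5},
    {"delta_pos": [0, 0, 0], "turn": -30, "jaw": 0.5},
    {"delta_pos": [0, 0, 0], "turn": -36, "jaw": 0.5},
    {"delta_pos": [0, 0, 0], "turn": -42, "jaw": 0.5},
    {"delta_pos": [0, 0, 0], "turn": -46, "jaw": 0.5}
  ]
}}

```text
clock: 7.0
tool_pos: [0.5225, 0.018, 0.1474]
eef_rot: [0.39, 0.921, -0.001, -0.001]
contact_force: [-0.2, 0.4, -0.2]
opening: 0.498
```

```bash
cat > look.py <<'E'
import sys
from fit import *
from go import show
s,Q=show();t=s['tool_pos'];a=np.arctan2(Q[1,0],Q[0,0]);op=s['opening']*.044
im=vision.snapshot("side");im=np.clip(255*((im/255.)**.45),0,255).astype(np.uint8)
x0,y0,k=270,180,5
im=cv2.resize(im[y0:y0+120,x0:x0+140],None,fx=k,fy=k,interpolation=cv2.INTER_CUBIC)
raw=im.copy()
X=np.array([np.cos(a),np.sin(a)]);Y=np.array([X[1],-X[0]]);dz=float(sys.argv[2])
for sg,col in((1,(0,0,255)),(-1,(0,200,0))):
    W=np.array([[*(t[:2]+X*i*sg+Y*j),z] for i in(op,op+.0175) for j in(-.009,.009) for z in(t[2]-.011+dz,t[2]+.053+dz)])
    q=(proj('side',W)-[x0,y0]+.5)*k
    for i in range(8):
        for b in(1,2,4):
            if i^b>i: cv2.line(im,tuple(map(int,q[i])),tuple(map(int,q[i^b])),col,1)
cv2.imwrite(sys.argv[1],im)
E
python3 look.py pics/c1.png 0.038
```

```text
t 7.0 tcp [0.5225 0.018  0.1474] xang 134.1 zax [-0.002 -0.    -1.   ] F [-0.2  0.4 -0.2] M [ 0.13 -0.13 -0.01] open 0.498 q [ 0.47  0.88 -1.08  1.92  0.96  0.98  1.27]
```

View pics/c1.png

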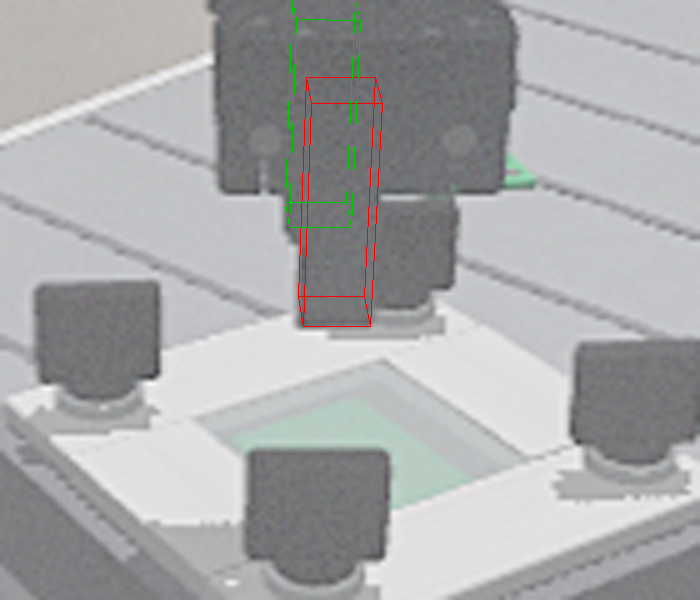

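Call:
{"method": "send_rows", "body": {
  "series": [
    {"delta_pos": [0, 0, 2], "turn": 0, "jaw": 0.5},
    {"delta_pos": [0, 0, 4], "turn": 0, "jaw": 0.5},
    {"delta_pos": [0, 0, 5.5], "turn": 0, "jaw": 0.5},
    {"delta_pos": [0, 0, 6.3], "turn": 0, "jaw": 0.5},
    {"delta_pos": [0, 0, 7], "turn": 0, "jaw": 0.5},
    {"delta_pos": [0, 0, 7.5], "turn": 0, "jaw": 0.5}
  ]
}}

```text
clock: 7.55
tool_pos: [0.523, 0.0185, 0.073]
eef_rot: [0.393, 0.92, -0.0, -0.0]
contact_force: [0.1, -1.4, 0.1]
opening: 0.504
```

```bash
python3 look.py pics/c2.png 0.033;python3 go.py nl .056 133.7
```

```text
t 7.55 tcp [0.523  0.0185 0.073 ] xang 133.7 zax [-0.001 -0.    -1.   ] F [ 0.1 -1.4  0.1] M [ 0.1  -0.11 -0.03] open 0.504 q [ 0.42  0.99 -0.99  1.96  1.12  0.88  1.14]
t 7.6 tcp [0.5228 0.0183 0.0727] xang 133.7 zax [-0.001 -0.    -1.   ] F [-0.4 -0.  -0.1] M [ 0.08 -0.11 -0.02] open 0.496 q [ 0.42  0.99 -0.99  1.96  1.12  0.88  1.14]
delta cm [-0.09 -0.01  1.67] turn 0.0
```

View pics/c2.png

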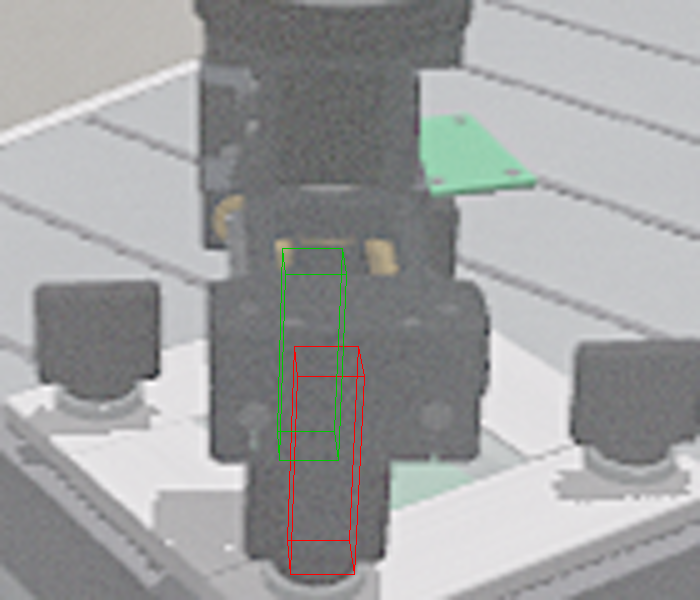

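Call:
{"method": "send_rows", "body": {
  "series": [
    {"delta_pos": [0, 0, 0.6], "turn": 0, "jaw": 0.5},
    {"delta_pos": [0, 0, 1.2], "turn": 0, "jaw": 0.5},
    {"delta_pos": [0, 0, 1.6], "turn": 0, "jaw": 0.5},
    {"delta_pos": [0, 0, 1.6], "turn": 0, "jaw": 0.5}
  ]
}}

```text
clock: 7.93
tool_pos: [0.523, 0.0182, 0.0573]
eef_rot: [0.393, 0.92, -0.0, -0.0]
contact_force: [0.0, 0.9, -0.9]
opening: 0.496
```

```bash
python3 look.py pics/c3.png 0.033
```

```text
t 7.93 tcp [0.523  0.0182 0.0573] xang 133.7 zax [-0.001 -0.    -1.   ] F [ 0.   0.9 -0.9] M [ 0.12 -0.09  0.05] open 0.496 q [ 0.41  1.01 -0.97  1.97  1.16  0.86  1.11]
```

View pics/c3.png

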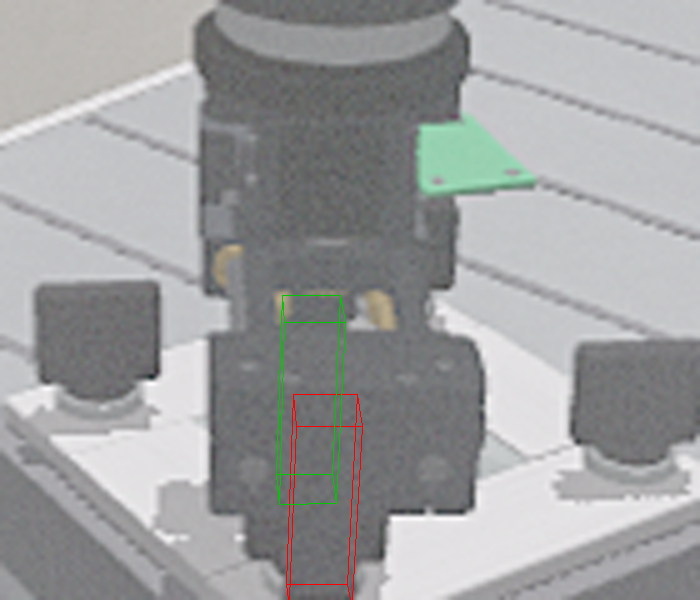

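Call:
{"method": "send_rows", "body": {
  "series": [
    {"delta_pos": [0, 0, 0], "turn": 0, "jaw": 1},
    {"delta_pos": [0, 0, 0], "turn": 0, "jaw": 1},
    {"delta_pos": [0, 0, 0], "turn": 0, "jaw": 1},
    {"delta_pos": [0, 0, 0], "turn": 0, "jaw": 1},
    {"delta_pos": [0, 0, 0], "turn": 0, "jaw": 1},
    {"delta_pos": [0, 0, 0], "turn": 0, "jaw": 1},
    {"delta_pos": [0, 0, 0], "turn": 0, "jaw": 1},
    {"delta_pos": [0, 0, 0], "turn": 0, "jaw": 1}
  ],
  "force": 40
}}

```text
clock: 8.65
tool_pos: [0.5246, 0.0173, 0.0581]
eef_rot: [0.393, 0.919, -0.0, 0.001]
contact_force: [2.9, -4.0, 0.4]
opening: 0.132
```

```bash
python3 go.py
```

```text
t 8.65 tcp [0.5246 0.0173 0.0581] xang 133.7 zax [ 0.002 -0.002 -1.   ] F [ 2.9 -4.   0.4] M [-0.66 -0.9  -0.05] open 0.132 q [ 0.41  1.01 -0.97  1.97  1.16  0.86  1.11]
```

Call:
{"method": "send_rows", "body": {
  "series": [
    {"delta_pos": [-0.1, 0, 0], "turn": 5, "jaw": 1},
    {"delta_pos": [0, 0, 0], "turn": 11, "jaw": 1},
    {"delta_pos": [0, 0, 0], "turn": 17, "jaw": 1},
    {"delta_pos": [0, 0, 0], "turn": 23, "jaw": 1},
    {"delta_pos": [0, 0, 0], "turn": 29, "jaw": 1},
    {"delta_pos": [0, 0, 0], "turn": 35, "jaw": 1},
    {"delta_pos": [0, 0, 0], "turn": 41, "jaw": 1},
    {"delta_pos": [0, 0, 0], "turn": 46, "jaw": 1}
  ]
}}

```text
clock: 9.32
tool_pos: [0.525, 0.0162, 0.0581]
eef_rot: [0.723, 0.691, -0.0, 0.002]
contact_force: [4.7, -5.8, 0.5]
opening: 0.132
```

```bash
python3 go.py nl .056 75.6
```

```text
t 9.32 tcp [0.525  0.0162 0.0581] xang 87.4 zax [ 0.002 -0.004 -1.   ] F [ 4.7 -5.8  0.5] M [-1.05 -1.08  0.14] open 0.132 q [ 0.35  0.95 -0.82  1.97  1.08  0.75  0.37]
delta cm [ 0.13 -0.17  0.21] turn 11.8
```

Call:
{"method": "send_rows", "body": {
  "series": [
    {"delta_pos": [-0.1, 0.1, 0], "turn": 4, "jaw": 1},
    {"delta_pos": [-0.2, 0.2, 0], "turn": 8, "jaw": 1},
    {"delta_pos": [-0.2, 0.2, 0], "turn": 11, "jaw": 1},
    {"delta_pos": [-0.2, 0.2, 0], "turn": 13, "jaw": 1},
    {"delta_pos": [-0.2, 0.2, 0], "turn": 13, "jaw": 1}
  ]
}}

```text
clock: 9.73
tool_pos: [0.5249, 0.016, 0.058]
eef_rot: [0.795, 0.607, -0.0, 0.0]
contact_force: [0.7, -3.2, 1.5]
opening: 0.13
```

```bash
python3 go.py nl .056 75.6
```

```text
t 9.73 tcp [0.5249 0.016  0.058 ] xang 74.8 zax [-0.    -0.001 -1.   ] F [ 0.7 -3.2  1.5] M [-0.53 -0.26  0.29] open 0.13 q [ 0.33  0.94 -0.78  1.97  1.05  0.71  0.18]
delta cm [ 0.11 -0.19  0.2 ] turn -0.8
```

Call:
{"method": "send_rows", "body": {
  "series": [
    {"delta_pos": [0, 0, 0], "turn": 1.5, "jaw": 1},
    {"delta_pos": [0, 0, 0], "turn": 3, "jaw": 1},
    {"delta_pos": [0, 0, 0], "turn": 4, "jaw": 1},
    {"delta_pos": [0, 0, 0], "turn": 4, "jaw": 1}
  ]
}}

```text
clock: 10.07
tool_pos: [0.525, 0.0159, 0.058]
eef_rot: [0.815, 0.579, -0.0, 0.0]
contact_force: [-0.5, -4.9, 4.8]
opening: 0.136
```

```bash
python3 go.py nl .056 75.6
```

```text
t 10.07 tcp [0.525  0.0159 0.058 ] xang 70.8 zax [-0.    -0.001 -1.   ] F [-0.5 -4.9  4.8] M [-0.82 -0.11  0.92] open 0.136 q [ 0.32  0.93 -0.77  1.97  1.04  0.7   0.12]
delta cm [ 0.1  -0.22  0.2 ] turn -4.8
```

Call:
{"method": "send_rows", "body": {
  "series": [
    {"delta_pos": [0, 0, 0], "turn": 0, "jaw": 0.5},
    {"delta_pos": [0, 0, 0], "turn": 0, "jaw": 0.5},
    {"delta_pos": [0, 0, 0], "turn": 0, "jaw": 0.5},
    {"delta_pos": [0, 0, 0], "turn": 0, "jaw": 0.5},
    {"delta_pos": [0, 0, 0], "turn": 0, "jaw": 0.5},
    {"delta_pos": [0, 0, -2], "turn": 0, "jaw": 0.5},
    {"delta_pos": [0, 0, -5], "turn": 0, "jaw": 0.5},
    {"delta_pos": [0, 0, -7], "turn": 0, "jaw": 0.5}
  ]
}}

```text
clock: 10.73
tool_pos: [0.5253, 0.0172, 0.1293]
eef_rot: [0.815, 0.579, 0.0, -0.0]
contact_force: [-0.7, -0.0, 0.3]
opening: 0.502
```

```bash
python3 look.py pics/c4.png 0.035; python3 go.py fr .12 138.5
```

```text
t 10.73 tcp [0.5253 0.0172 0.1293] xang 70.8 zax [ 0.     0.001 -1.   ] F [-0.7 -0.   0.3] M [ 0.03 -0.16 -0.01] open 0.502 q [ 0.38  0.83 -0.87  1.93  0.88  0.82  0.25]
t 10.78 tcp [0.5273 0.018  0.1325] xang 70.8 zax [ 0.006  0.002 -1.   ] F [1.3 0.1 2.3] M [ 0.03 -0.19  0.02] open 0.5 q [ 0.38  0.83 -0.88  1.93  0.88  0.82  0.25]
delta cm [-12.03  13.68   1.26] turn -67.7
```

View pics/c4.png

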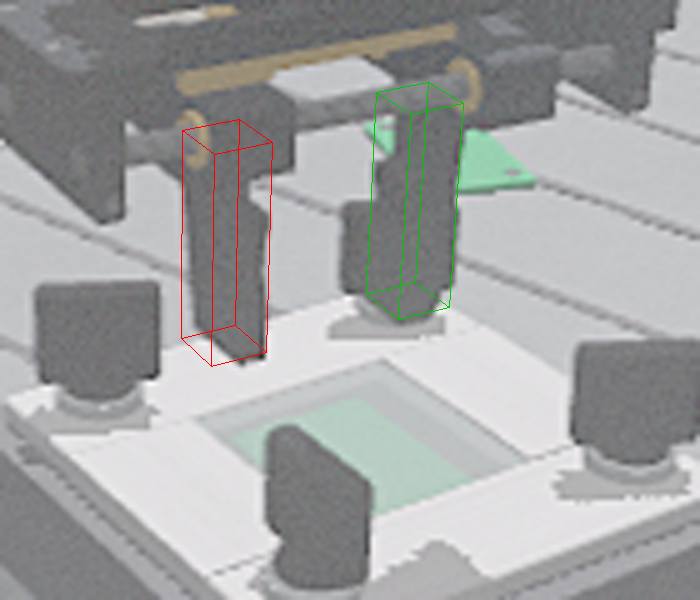

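```bash
sed -i 's/^KN=.*/KN={"nl":(.525,.016,43.7),"fr":(.618,-.142,47.0),"nr":(.492,-.1095,47.3),"fl":(.6502,-.016,47.5)}/' go.py; python3 go.py fr .13 137
```

```text
t 10.78 tcp [0.5273 0.018  0.1325] xang 70.8 zax [ 0.006  0.002 -1.   ] F [1.3 0.1 2.3] M [ 0.03 -0.19  0.02] open 0.5 q [ 0.38  0.83 -0.88  1.93  0.88  0.82  0.25]
delta cm [-12.12  13.83   0.26] turn -66.2
```

Call:
{"method": "send_rows", "body": {
  "series": [
    {"delta_pos": [-1.5, 1.7, 0], "turn": -7, "jaw": 0.5},
    {"delta_pos": [-3, 3.4, 0], "turn": -14, "jaw": 0.5},
    {"delta_pos": [-4.5, 5.1, 0], "turn": -21, "jaw": 0.5},
    {"delta_pos": [-6, 6.9, 0], "turn": -28, "jaw": 0.5},
    {"delta_pos": [-7.5, 8.6, 0], "turn": -35, "jaw": 0.5},
    {"delta_pos": [-9, 10.3, 0], "turn": -42, "jaw": 0.5},
    {"delta_pos": [-10.6, 12, 0], "turn": -49, "jaw": 0.5},
    {"delta_pos": [-12.1, 13.8, 0], "turn": -56, "jaw": 0.5}
  ]
}}

```text
clock: 11.45
tool_pos: [0.6156, -0.1446, 0.1274]
eef_rot: [0.446, 0.895, -0.0, -0.0]
contact_force: [0.1, 1.2, -0.1]
opening: 0.501
```

```bash
python3 go.py fr .085 137
```

```text
t 11.45 tcp [ 0.6156 -0.1446  0.1274] xang 127.1 zax [-0.001  0.    -1.   ] F [ 0.1  1.2 -0.1] M [ 0.13 -0.17  0.05] open 0.501 q [ 0.68  1.03 -1.09  1.6   0.99  1.15  1.56]
delta cm [0.06 0.34 4.24] turn -9.9
```

Call:
{"method": "send_rows", "body": {
  "series": [
    {"delta_pos": [0, 0.3, 0], "turn": -5, "jaw": 0.5},
    {"delta_pos": [0, 0.3, 1], "turn": -10, "jaw": 0.5},
    {"delta_pos": [0, 0.3, 1], "turn": -10, "jaw": 0.5},
    {"delta_pos": [0, 0.3, 1], "turn": -10, "jaw": 0.5}
  ]
}}

```text
clock: 11.78
tool_pos: [0.6174, -0.1414, 0.1171]
eef_rot: [0.37, 0.929, 0.0, -0.001]
contact_force: [-1.6, 0.2, -0.1]
opening: 0.502
```

```bash
sed -i 's/^x0,y0,k=.*/x0,y0,k=int(sys.argv[3]),int(sys.argv[4]),5/' look.py; python3 look.py pics/d1.png 0.035 285 150; python3 go.py fr .057 137
```

```text
t 11.78 tcp [ 0.6174 -0.1414  0.1171] xang 136.6 zax [-0.002  0.001 -1.   ] F [-1.6  0.2 -0.1] M [ 0.07 -0.13 -0.06] open 0.502 q [ 0.68  1.06 -1.11  1.6   1.02  1.16  1.71]
t 11.83 tcp [ 0.6177 -0.1412  0.1177] xang 136.6 zax [-0.001  0.    -1.   ] F [ 0.3 -0.3 -0. ] M [ 0.14 -0.07 -0.06] open 0.499 q [ 0.68  1.06 -1.11  1.6   1.02  1.16  1.71]
delta cm [-0.08 -0.04  6.07] turn -0.4
```

View pics/d1.png

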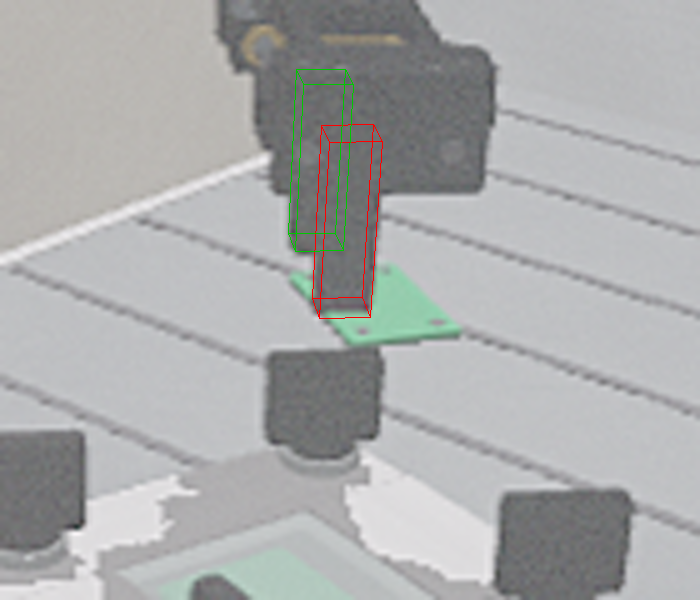

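Call:
{"method": "send_rows", "body": {
  "series": [
    {"delta_pos": [-0.1, 0, 1.5], "turn": 0, "jaw": 0.5},
    {"delta_pos": [-0.1, 0, 3], "turn": 0, "jaw": 0.5},
    {"delta_pos": [-0.1, 0, 4.2], "turn": 0, "jaw": 0.5},
    {"delta_pos": [-0.1, 0, 5], "turn": 0, "jaw": 0.5},
    {"delta_pos": [-0.1, 0, 5.6], "turn": 0, "jaw": 0.5},
    {"delta_pos": [-0.1, 0, 6], "turn": 0, "jaw": 0.5},
    {"delta_pos": [-0.1, 0, 6], "turn": 0, "jaw": 0.5}
  ]
}}

```text
clock: 12.42
tool_pos: [0.6183, -0.1422, 0.0569]
eef_rot: [0.369, 0.93, -0.0, -0.001]
contact_force: [-0.0, 0.5, -0.3]
opening: 0.496
```

Call:
{"method": "send_rows", "body": {
  "series": [
    {"delta_pos": [0, 0, 0], "turn": 0, "jaw": 1},
    {"delta_pos": [0, 0, 0], "turn": 0, "jaw": 1},
    {"delta_pos": [0, 0, 0], "turn": 0, "jaw": 1},
    {"delta_pos": [0, 0, 0], "turn": 0, "jaw": 1},
    {"delta_pos": [0, 0, 0], "turn": 0, "jaw": 1},
    {"delta_pos": [0, 0, 0], "turn": 0, "jaw": 1},
    {"delta_pos": [0, 0, 0], "turn": 0, "jaw": 1},
    {"delta_pos": [0, 0, 0], "turn": 0, "jaw": 1}
  ]
}}

```text
clock: 13.08
tool_pos: [0.6178, -0.1411, 0.0583]
eef_rot: [0.368, 0.93, 0.0, -0.001]
contact_force: [-5.1, 2.1, 4.8]
opening: 0.131
```

```bash
python3 go.py fr .057 137
```

```text
t 13.08 tcp [ 0.6178 -0.1411  0.0583] xang 136.8 zax [-0.002  0.001 -1.   ] F [-5.1  2.1  4.8] M [0.71 0.9  0.02] open 0.131 q [ 0.66  1.13 -1.06  1.63  1.1   1.09  1.66]
delta cm [-0.08 -0.05  0.13] turn -0.2
```

Call:
{"method": "send_rows", "body": {
  "series": [
    {"delta_pos": [0.1, 0, 0], "turn": 5, "jaw": 1},
    {"delta_pos": [0.1, 0, 0], "turn": 11, "jaw": 1},
    {"delta_pos": [0.1, 0, 0], "turn": 17, "jaw": 1},
    {"delta_pos": [0.1, 0, 0], "turn": 23, "jaw": 1},
    {"delta_pos": [0.1, 0, 0], "turn": 29, "jaw": 1},
    {"delta_pos": [0.1, 0, 0], "turn": 35, "jaw": 1},
    {"delta_pos": [0.1, 0, 0], "turn": 41, "jaw": 1},
    {"delta_pos": [0.1, 0, 0], "turn": 47, "jaw": 1}
  ]
}}

```text
clock: 13.75
tool_pos: [0.6183, -0.1422, 0.0583]
eef_rot: [0.711, 0.704, -0.0, 0.001]
contact_force: [-1.7, 0.3, 3.7]
opening: 0.131
```

```bash
python3 go.py fr .057 75.6
```

```text
t 13.75 tcp [ 0.6183 -0.1422  0.0583] xang 89.4 zax [ 0.001 -0.001 -1.   ] F [-1.7  0.3  3.7] M [0.12 0.22 0.12] open 0.131 q [ 0.61  1.07 -0.93  1.63  1.01  0.98  0.89]
delta cm [ 0.02 -0.03  0.13] turn 13.8
```

Nice and light. Turning on to the stop.

Call:
{"method": "send_rows", "body": {
  "series": [
    {"delta_pos": [0, 0, 0], "turn": 5, "jaw": 1},
    {"delta_pos": [0, 0, 0], "turn": 10, "jaw": 1},
    {"delta_pos": [0, 0, 0], "turn": 13, "jaw": 1},
    {"delta_pos": [0, 0, 0], "turn": 15, "jaw": 1},
    {"delta_pos": [0, 0, 0], "turn": 17, "jaw": 1},
    {"delta_pos": [0, 0, 0], "turn": 18, "jaw": 1},
    {"delta_pos": [0, 0, 0], "turn": 18, "jaw": 1}
  ]
}}

```text
clock: 14.33
tool_pos: [0.6182, -0.1426, 0.0583]
eef_rot: [0.81, 0.586, -0.0, 0.001]
contact_force: [-1.3, -2.1, 4.2]
opening: 0.131
```

```bash
python3 go.py fr .057 75.6
```

```text
t 14.33 tcp [ 0.6182 -0.1426  0.0583] xang 71.8 zax [ 0.001 -0.002 -1.   ] F [-1.3 -2.1  4.2] M [-0.27  0.22  0.59] open 0.131 q [ 0.59  1.05 -0.87  1.63  0.96  0.94  0.61]
delta cm [ 0.05 -0.04  0.13] turn -3.8
```

Call:
{"method": "send_rows", "body": {
  "series": [
    {"delta_pos": [0, 0, 0], "turn": 1.5, "jaw": 1},
    {"delta_pos": [0, 0, 0], "turn": 3, "jaw": 1},
    {"delta_pos": [0, 0, 0], "turn": 3, "jaw": 1}
  ]
}}

```text
clock: 14.58
tool_pos: [0.6183, -0.1426, 0.0582]
eef_rot: [0.826, 0.564, -0.0, 0.001]
contact_force: [-1.5, -3.5, 5.6]
opening: 0.145
```

```bash
python3 go.py fr .057 75.6
```

```text
t 14.58 tcp [ 0.6183 -0.1426  0.0582] xang 68.7 zax [ 0.001 -0.002 -1.   ] F [-1.5 -3.5  5.6] M [-0.6   0.17  0.84] open 0.145 q [ 0.59  1.05 -0.86  1.63  0.96  0.93  0.56]
delta cm [ 0.04 -0.05  0.12] turn -6.9
```

Opening widened and the moment rose, so it is at the stop. Release and rise.

Call:
{"method": "send_rows", "body": {
  "series": [
    {"delta_pos": [0, 0, 0], "turn": 0, "jaw": 0.5},
    {"delta_pos": [0, 0, 0], "turn": 0, "jaw": 0.5},
    {"delta_pos": [0, 0, 0], "turn": 0, "jaw": 0.5},
    {"delta_pos": [0, 0, 0], "turn": 0, "jaw": 0.5},
    {"delta_pos": [0, 0, 0], "turn": 0, "jaw": 0.5},
    {"delta_pos": [0, 0, -2], "turn": 0, "jaw": 0.5},
    {"delta_pos": [0, 0, -5], "turn": 0, "jaw": 0.5},
    {"delta_pos": [0, 0, -7], "turn": 0, "jaw": 0.5}
  ]
}}

```text
clock: 15.25
tool_pos: [0.6184, -0.1409, 0.1295]
eef_rot: [0.825, 0.565, 0.001, -0.0]
contact_force: [0.4, 0.0, 0.3]
opening: 0.501
```

```bash
sed -i 's/"nr":(.492,-.1095/"nr":(.4915,-.109/;s/"fl":(.6502,-.016/"fl":(.6495,-.0153/' go.py;  python3 look.py pics/d2.png 0.035 285 150; python3 go.py nr .13
```

```text
t 15.25 tcp [ 0.6184 -0.1409  0.1295] xang 68.8 zax [ 0.001  0.001 -1.   ] F [0.4 0.  0.3] M [ 0.07 -0.22  0.01] open 0.501 q [ 0.61  0.96 -0.92  1.59  0.86  1.03  0.63]
t 15.3 tcp [ 0.6209 -0.1405  0.1335] xang 68.7 zax [ 0.007  0.001 -1.   ] F [0.7 0.5 2.2] M [ 0.05 -0.21  0.02] open 0.5 q [ 0.61  0.96 -0.92  1.59  0.86  1.04  0.63]
delta cm [ -1.76 -13.2    0.25] turn 111.4
```

View pics/d2.png

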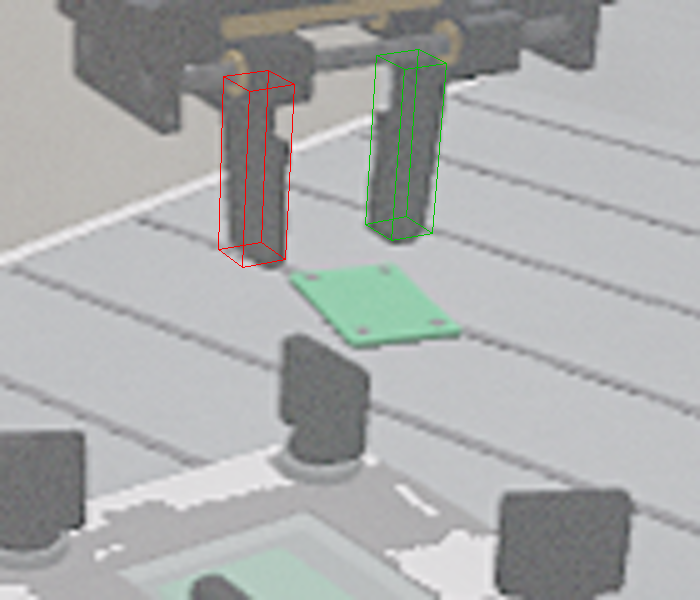

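Call:
{"method": "send_rows", "body": {
  "series": [
    {"delta_pos": [-0.2, -1.6, 0], "turn": -7, "jaw": 0.5},
    {"delta_pos": [-0.4, -3.2, 0], "turn": -14, "jaw": 0.5},
    {"delta_pos": [-0.6, -4.8, 0], "turn": -21, "jaw": 0.5},
    {"delta_pos": [-0.8, -6.4, 0], "turn": -28, "jaw": 0.5},
    {"delta_pos": [-1, -8, 0], "turn": -35, "jaw": 0.5},
    {"delta_pos": [-1.2, -9.7, 0], "turn": -42, "jaw": 0.5},
    {"delta_pos": [-1.4, -11.4, 0], "turn": -49, "jaw": 0.5},
    {"delta_pos": [-1.6, -13.1, 0], "turn": -56, "jaw": 0.5}
  ]
}}

```text
clock: 15.97
tool_pos: [0.4893, -0.1087, 0.1278]
eef_rot: [0.461, 0.887, 0.0, -0.0]
contact_force: [-0.4, 0.0, 0.5]
opening: 0.498
```

```bash
python3 go.py nr .117 137.3
```

```text
t 15.97 tcp [ 0.4893 -0.1087  0.1278] xang 125.1 zax [ 0.  0. -1.] F [-0.4  0.   0.5] M [ 0.07 -0.19 -0.  ] open 0.498 q [ 0.75  0.92 -1.13  1.99  1.05  0.98  1.25]
delta cm [-0.15  0.16  1.08] turn -12.2
```

Call:
{"method": "send_rows", "body": {
  "series": [
    {"delta_pos": [-0.1, 0.1, 0], "turn": -6, "jaw": 0.5},
    {"delta_pos": [-0.1, 0.1, 1], "turn": -12, "jaw": 0.5},
    {"delta_pos": [-0.1, 0.1, 1], "turn": -12, "jaw": 0.5},
    {"delta_pos": [-0.1, 0.1, 1], "turn": -12, "jaw": 0.5}
  ]
}}

```text
clock: 16.3
tool_pos: [0.4912, -0.1091, 0.1175]
eef_rot: [0.37, 0.929, 0.0, -0.001]
contact_force: [0.1, -0.2, -0.4]
opening: 0.498
```

```bash
python3 go.py nr .057 137.3
```

```text
t 16.3 tcp [ 0.4912 -0.1091  0.1175] xang 136.6 zax [-0.001  0.001 -1.   ] F [ 0.1 -0.2 -0.4] M [ 0.13 -0.07 -0.01] open 0.498 q [ 0.76  0.96 -1.15  2.    1.09  1.    1.42]
delta cm [-0.02  0.03  6.05] turn -0.7
```

Call:
{"method": "send_rows", "body": {
  "series": [
    {"delta_pos": [0, 0, 1.5], "turn": 0, "jaw": 0.5},
    {"delta_pos": [0, 0, 3], "turn": 0, "jaw": 0.5},
    {"delta_pos": [0, 0, 4.2], "turn": 0, "jaw": 0.5},
    {"delta_pos": [0, 0, 5], "turn": 0, "jaw": 0.5},
    {"delta_pos": [0, 0, 5.6], "turn": 0, "jaw": 0.5},
    {"delta_pos": [0, 0, 6], "turn": 0, "jaw": 0.5},
    {"delta_pos": [0, 0, 6], "turn": 0, "jaw": 0.5}
  ]
}}

```text
clock: 16.88
tool_pos: [0.4914, -0.1092, 0.0576]
eef_rot: [0.369, 0.929, -0.0, -0.0]
contact_force: [0.8, 0.0, -0.1]
opening: 0.5
```

Call:
{"method": "send_rows", "body": {
  "series": [
    {"delta_pos": [0, 0, 0], "turn": 0, "jaw": 1},
    {"delta_pos": [0, 0, 0], "turn": 0, "jaw": 1},
    {"delta_pos": [0, 0, 0], "turn": 0, "jaw": 1},
    {"delta_pos": [0, 0, 0], "turn": 0, "jaw": 1},
    {"delta_pos": [0, 0, 0], "turn": 0, "jaw": 1},
    {"delta_pos": [0, 0, 0], "turn": 0, "jaw": 1},
    {"delta_pos": [0, 0, 0], "turn": 0, "jaw": 1},
    {"delta_pos": [0, 0, 0], "turn": 0, "jaw": 1}
  ]
}}

```text
clock: 17.55
tool_pos: [0.4914, -0.109, 0.0582]
eef_rot: [0.368, 0.93, 0.0, 0.0]
contact_force: [-1.4, 0.9, 3.7]
opening: 0.131
```

```bash
python3 go.py nr .057 137
```

```text
t 17.55 tcp [ 0.4914 -0.109   0.0582] xang 136.8 zax [ 0.  0. -1.] F [-1.4  0.9  3.7] M [0.19 0.18 0.01] open 0.131 q [ 0.72  1.05 -1.08  2.03  1.23  0.94  1.32]
delta cm [-0.01  0.01  0.12] turn -0.2
```

Call:
{"method": "send_rows", "body": {
  "series": [
    {"delta_pos": [0, 0, 0], "turn": 5, "jaw": 1},
    {"delta_pos": [0, 0, 0], "turn": 11, "jaw": 1},
    {"delta_pos": [0, 0, 0], "turn": 17, "jaw": 1},
    {"delta_pos": [0, 0, 0], "turn": 23, "jaw": 1},
    {"delta_pos": [0, 0, 0], "turn": 29, "jaw": 1},
    {"delta_pos": [0, 0, 0], "turn": 35, "jaw": 1},
    {"delta_pos": [0, 0, 0], "turn": 41, "jaw": 1},
    {"delta_pos": [0, 0, 0], "turn": 47, "jaw": 1}
  ]
}}

```text
clock: 18.22
tool_pos: [0.4917, -0.1095, 0.0582]
eef_rot: [0.71, 0.704, -0.0, 0.0]
contact_force: [-0.9, -0.7, 2.7]
opening: 0.129
```

```bash
python3 go.py nr .057 75.6
```

```text
t 18.22 tcp [ 0.4917 -0.1095  0.0582] xang 89.5 zax [ 0.001 -0.001 -1.   ] F [-0.9 -0.7  2.7] M [-0.07 -0.04  0.12] open 0.129 q [ 0.67  0.99 -0.97  2.03  1.19  0.84  0.54]
delta cm [ 0.05 -0.02  0.12] turn 13.9
```

Call:
{"method": "send_rows", "body": {
  "series": [
    {"delta_pos": [0, 0, 0], "turn": 5, "jaw": 1},
    {"delta_pos": [0, 0, 0], "turn": 10, "jaw": 1},
    {"delta_pos": [0, 0, 0], "turn": 13, "jaw": 1},
    {"delta_pos": [0, 0, 0], "turn": 15, "jaw": 1},
    {"delta_pos": [0, 0, 0], "turn": 17, "jaw": 1},
    {"delta_pos": [0, 0, 0], "turn": 19, "jaw": 1},
    {"delta_pos": [0, 0, 0], "turn": 20, "jaw": 1},
    {"delta_pos": [0, 0, 0], "turn": 20, "jaw": 1}
  ]
}}

```text
clock: 18.88
tool_pos: [0.4917, -0.1097, 0.0581]
eef_rot: [0.82, 0.572, -0.0, 0.001]
contact_force: [-0.9, -2.4, 4.1]
opening: 0.138
```

```bash
python3 go.py nr .057 75.6
```

```text
t 18.88 tcp [ 0.4917 -0.1097  0.0581] xang 69.8 zax [ 0.001 -0.002 -1.   ] F [-0.9 -2.4  4.1] M [-0.39  0.    0.87] open 0.138 q [ 0.65  0.97 -0.91  2.03  1.17  0.79  0.21]
delta cm [ 0.06 -0.04  0.11] turn -5.8
```

Tight (0.87 N m, jaws prised slightly). Release and move to far_left.

Call:
{"method": "send_rows", "body": {
  "series": [
    {"delta_pos": [0, 0, 0], "turn": 0, "jaw": 0.5},
    {"delta_pos": [0, 0, 0], "turn": 0, "jaw": 0.5},
    {"delta_pos": [0, 0, 0], "turn": 0, "jaw": 0.5},
    {"delta_pos": [0, 0, 0], "turn": 0, "jaw": 0.5},
    {"delta_pos": [0, 0, 0], "turn": 0, "jaw": 0.5},
    {"delta_pos": [0, 0, -2], "turn": 0, "jaw": 0.5},
    {"delta_pos": [0, 0, -5], "turn": 0, "jaw": 0.5},
    {"delta_pos": [0, 0, -7], "turn": 0, "jaw": 0.5}
  ]
}}

```text
clock: 19.55
tool_pos: [0.4917, -0.1086, 0.1293]
eef_rot: [0.82, 0.572, 0.0, -0.0]
contact_force: [0.7, -0.5, -0.5]
opening: 0.504
```

```bash
python3 go.py fl .128 137.5
```

```text
t 19.55 tcp [ 0.4917 -0.1086  0.1293] xang 69.8 zax [ 0.     0.001 -1.   ] F [ 0.7 -0.5 -0.5] M [ 0.04 -0.19 -0.03] open 0.504 q [ 0.7   0.87 -1.01  1.99  0.99  0.88  0.35]
delta cm [14.21 11.58  0.15] turn -67.7
```

Call:
{"method": "send_rows", "body": {
  "series": [
    {"delta_pos": [1.8, 1.4, 0], "turn": -7, "jaw": 0.5},
    {"delta_pos": [3.6, 2.9, 0], "turn": -14, "jaw": 0.5},
    {"delta_pos": [5.4, 4.3, 0], "turn": -21, "jaw": 0.5},
    {"delta_pos": [7.1, 5.8, 0], "turn": -28, "jaw": 0.5},
    {"delta_pos": [8.9, 7.2, 0], "turn": -35, "jaw": 0.5},
    {"delta_pos": [10.7, 8.7, 0], "turn": -42, "jaw": 0.5},
    {"delta_pos": [12.5, 10.1, 0], "turn": -49, "jaw": 0.5},
    {"delta_pos": [14.2, 11.6, 0], "turn": -56, "jaw": 0.5}
  ]
}}

```text
clock: 20.22
tool_pos: [0.6501, -0.0154, 0.1276]
eef_rot: [0.453, 0.891, -0.0, -0.0]
contact_force: [-1.2, 1.2, 0.4]
opening: 0.497
```

```bash
python3 go.py fl .117 137.5
```

```text
t 20.22 tcp [ 0.6501 -0.0154  0.1276] xang 126.1 zax [-0.001  0.    -1.   ] F [-1.2  1.2  0.4] M [ 0.09 -0.16 -0.01] open 0.497 q [ 0.48  1.08 -1.17  1.54  1.04  1.23  1.34]
delta cm [ 0.04 -0.04  1.06] turn -11.4
```

Call:
{"method": "send_rows", "body": {
  "series": [
    {"delta_pos": [0, 0, 0], "turn": -6, "jaw": 0.5},
    {"delta_pos": [0, 0, 1], "turn": -11.5, "jaw": 0.5},
    {"delta_pos": [0, 0, 1], "turn": -11.5, "jaw": 0.5},
    {"delta_pos": [0, 0, 1], "turn": -11.5, "jaw": 0.5}
  ]
}}

```text
clock: 20.55
tool_pos: [0.6489, -0.0164, 0.1171]
eef_rot: [0.366, 0.931, -0.0, -0.001]
contact_force: [0.4, -1.2, 0.4]
opening: 0.501
```

```bash
python3 go.py fl .057 137.5
```

```text
t 20.55 tcp [ 0.6489 -0.0164  0.1171] xang 137.1 zax [-0.002 -0.    -1.   ] F [ 0.4 -1.2  0.4] M [ 0.1  -0.14  0.  ] open 0.501 q [ 0.49  1.11 -1.19  1.55  1.07  1.24  1.51]
delta cm [0.02 0.13 6.01] turn -0.4
```

Call:
{"method": "send_rows", "body": {
  "series": [
    {"delta_pos": [0, 0.1, 1.5], "turn": 0, "jaw": 0.5},
    {"delta_pos": [0, 0.1, 3], "turn": 0, "jaw": 0.5},
    {"delta_pos": [0, 0.1, 4.2], "turn": 0, "jaw": 0.5},
    {"delta_pos": [0, 0.1, 5], "turn": 0, "jaw": 0.5},
    {"delta_pos": [0, 0.1, 5.6], "turn": 0, "jaw": 0.5},
    {"delta_pos": [0, 0.1, 6], "turn": 0, "jaw": 0.5},
    {"delta_pos": [0, 0.1, 6], "turn": 0, "jaw": 0.5}
  ]
}}

```text
clock: 21.13
tool_pos: [0.6497, -0.0156, 0.0569]
eef_rot: [0.365, 0.931, -0.0, -0.001]
contact_force: [-0.0, -0.5, -0.5]
opening: 0.498
```

Call:
{"method": "send_rows", "body": {
  "series": [
    {"delta_pos": [0, 0, 0], "turn": 0, "jaw": 1},
    {"delta_pos": [0, 0, 0], "turn": 0, "jaw": 1},
    {"delta_pos": [0, 0, 0], "turn": 0, "jaw": 1},
    {"delta_pos": [0, 0, 0], "turn": 0, "jaw": 1},
    {"delta_pos": [0, 0, 0], "turn": 0, "jaw": 1},
    {"delta_pos": [0, 0, 0], "turn": 0, "jaw": 1},
    {"delta_pos": [0, 0, 0], "turn": 0, "jaw": 1},
    {"delta_pos": [0, 0, 0], "turn": 0, "jaw": 1}
  ]
}}

```text
clock: 21.8
tool_pos: [0.6503, -0.0153, 0.0583]
eef_rot: [0.364, 0.931, 0.0, 0.0]
contact_force: [-1.1, -0.1, 2.9]
opening: 0.133
```

```bash
python3 go.py fl .057 137.5
```

```text
t 21.8 tcp [ 0.6503 -0.0153  0.0583] xang 137.2 zax [ 0.  0. -1.] F [-1.1 -0.1  2.9] M [0.08 0.01 0.1 ] open 0.133 q [ 0.48  1.18 -1.14  1.57  1.15  1.18  1.47]
delta cm [ 0.06 -0.05  0.13] turn -0.3
```

Call:
{"method": "send_rows", "body": {
  "series": [
    {"delta_pos": [0, 0, 0], "turn": 5, "jaw": 1},
    {"delta_pos": [0, 0, 0], "turn": 11, "jaw": 1},
    {"delta_pos": [0, 0, 0], "turn": 17, "jaw": 1},
    {"delta_pos": [0, 0, 0], "turn": 23, "jaw": 1},
    {"delta_pos": [0, 0, 0], "turn": 29, "jaw": 1},
    {"delta_pos": [0, 0, 0], "turn": 35, "jaw": 1},
    {"delta_pos": [0, 0, 0], "turn": 41, "jaw": 1},
    {"delta_pos": [0, 0, 0], "turn": 47, "jaw": 1}
  ]
}}

```text
clock: 22.47
tool_pos: [0.6507, -0.0163, 0.0583]
eef_rot: [0.708, 0.707, -0.0, 0.001]
contact_force: [0.0, -2.0, 2.6]
opening: 0.133
```

```bash
python3 go.py fl .057 75.6
```

```text
t 22.47 tcp [ 0.6507 -0.0163  0.0583] xang 89.9 zax [ 0.001 -0.001 -1.   ] F [ 0.  -2.   2.6] M [-0.24 -0.12  0.12] open 0.133 q [ 0.44  1.13 -1.03  1.57  1.07  1.08  0.69]
delta cm [ 0.1  -0.12  0.13] turn 14.3
```

Call:
{"method": "send_rows", "body": {
  "series": [
    {"delta_pos": [0, 0, 0], "turn": 5, "jaw": 1},
    {"delta_pos": [0, 0, 0], "turn": 10, "jaw": 1},
    {"delta_pos": [0, 0, 0], "turn": 13, "jaw": 1},
    {"delta_pos": [0, 0, 0], "turn": 15, "jaw": 1},
    {"delta_pos": [0, 0, 0], "turn": 17, "jaw": 1},
    {"delta_pos": [0, 0, 0], "turn": 19, "jaw": 1},
    {"delta_pos": [0, 0, 0], "turn": 20.5, "jaw": 1},
    {"delta_pos": [0, 0, 0], "turn": 20.5, "jaw": 1}
  ]
}}

```text
clock: 23.13
tool_pos: [0.6507, -0.0166, 0.0583]
eef_rot: [0.82, 0.572, -0.0, 0.001]
contact_force: [0.5, -3.5, 3.5]
opening: 0.138
```

```bash
python3 go.py fl .057 75.6
```

```text
t 23.13 tcp [ 0.6507 -0.0166  0.0583] xang 69.8 zax [ 0.001 -0.002 -1.   ] F [ 0.5 -3.5  3.5] M [-0.75 -0.23  0.84] open 0.138 q [ 0.42  1.1  -0.97  1.57  1.03  1.04  0.36]
delta cm [ 0.08 -0.16  0.13] turn -5.8
```

Call:
{"method": "send_rows", "body": {
  "series": [
    {"delta_pos": [0, 0, 0], "turn": 0, "jaw": 0.5},
    {"delta_pos": [0, 0, 0], "turn": 0, "jaw": 0.5},
    {"delta_pos": [0, 0, 0], "turn": 0, "jaw": 0.5},
    {"delta_pos": [0, 0, 0], "turn": 0, "jaw": 0.5},
    {"delta_pos": [0, 0, 0], "turn": 0, "jaw": 0.5},
    {"delta_pos": [0, 0, -3], "turn": 0, "jaw": 0.5},
    {"delta_pos": [0, 0, -7], "turn": 0, "jaw": 0.5},
    {"delta_pos": [0, 0, -11], "turn": 0, "jaw": 0.5}
  ]
}}

```text
clock: 23.8
tool_pos: [0.6491, -0.0153, 0.168]
eef_rot: [0.82, 0.572, -0.001, -0.001]
contact_force: [1.9, -0.3, 0.9]
opening: 0.501
```

Run:
```python
from go import *
s,Q=show()
for p in((.5,-.25,.2),(.2,-.58,.2),(.45,.3,.2)): print(p,(Q.T@(np.array(p)-s['tool_pos'])*100).round(1))
```

```text
t 23.8 tcp [ 0.6491 -0.0153  0.168 ] xang 69.8 zax [-0.003  0.001 -1.   ] F [ 1.9 -0.3  0.9] M [ 0.03 -0.23 -0.03] open 0.501 q [ 0.45  0.97 -1.05  1.51  0.88  1.19  0.46]
(0.5, -0.25, 0.2) [-27.2  -5.9  -3.2]
(0.2, -0.58, 0.2) [-68.5 -22.6  -3.1]
(0.45, 0.3, 0.2) [ 22.7 -29.6  -3.1]
```

Call:
{"method": "send_rows", "body": {
  "series": [
    {"delta_pos": [-3, -1, -2], "turn": 0, "jaw": 0.5},
    {"delta_pos": [-6, -2, -4], "turn": 0, "jaw": 0.5},
    {"delta_pos": [-9, -3, -6], "turn": 0, "jaw": 0.5},
    {"delta_pos": [-13, -4.2, -7], "turn": 0, "jaw": 0.5},
    {"delta_pos": [-16.5, -5.5, -7], "turn": 0, "jaw": 0.5},
    {"delta_pos": [-20, -6.7, -7], "turn": 0, "jaw": 0.5},
    {"delta_pos": [-23.5, -8, -7], "turn": 0, "jaw": 0.5},
    {"delta_pos": [-27, -9, -7], "turn": 0, "jaw": 0.5}
  ]
}}

```text
clock: 24.47
tool_pos: [0.4705, -0.2385, 0.238]
eef_rot: [0.82, 0.572, -0.0, -0.0]
contact_force: [-0.4, -0.6, -0.5]
opening: 0.499
```

Call:
{"method": "send_rows", "body": {
  "series": [
    {"delta_pos": [-3.5, -1.2, 0], "turn": 0, "jaw": 0.5},
    {"delta_pos": [-7, -2.4, 0], "turn": 0, "jaw": 0.5},
    {"delta_pos": [-10.5, -3.6, 0], "turn": 0, "jaw": 0.5},
    {"delta_pos": [-14, -4.8, 0], "turn": 0, "jaw": 0.5},
    {"delta_pos": [-17.5, -6, 0], "turn": 0, "jaw": 0.5},
    {"delta_pos": [-21, -7, 0], "turn": 0, "jaw": 0.5},
    {"delta_pos": [-24.5, -8, 0], "turn": 0, "jaw": 0.5},
    {"delta_pos": [-28, -9, 0], "turn": 0, "jaw": 0.5}
  ]
}}

```text
clock: 25.13
tool_pos: [0.2895, -0.4703, 0.238]
eef_rot: [0.82, 0.572, 0.0, -0.0]
contact_force: [1.2, 0.0, 0.9]
opening: 0.5
```

```bash
python3 - <<'E'
from go import show
from plant import vision,nets
import cv2,numpy as np
show()
for n in ("top","side"):
    im=vision.snapshot(n); cv2.imwrite(f"pics/{n}9.png",im); out={}
    for l in ("near_left","far_right","near_right","far_left"):
        d=nets.trace(n,l)
        if d: out[l]=d[0]['region']; print(n,l,round(d[0]['score'],2),np.array(d[0]['location'])*[480,640])
    np.savez(f"pics/n_{n}.npz",**out)
    c=im[160:350,290:490] if n=='top' else im[200:360,240:440]
    c=np.clip(255*((c/255.)**.5),0,255).astype(np.uint8)
    cv2.imwrite(f"pics/{n}_9.png",cv2.resize(c,None,fx=3,fy=3,interpolation=2))
E
sed 's/m_{n}/n_{n}/; s/\[.82\]\*4/[-.25]*4/' f2.py > f3.py; python3 f3.py
```

```text
t 25.13 tcp [ 0.2895 -0.4703  0.238 ] xang 69.7 zax [ 0.  0. -1.] F [1.2 0.  0.9] M [-0.03 -0.18  0.07] open 0.5 q [ 1.58  0.84 -1.25  1.74  0.85  1.22  1.32]
top near_left 0.73 [283.008 337.088]
top far_right 0.82 [216.576 452.416]
top near_right 0.8 [307.2   430.976]
top far_left 0.76 [193.008 363.52 ]
side near_left 0.87 [280.512 331.072]
side far_right 0.84 [232.176 344.576]
side near_right 0.84 [261.888 395.072]
side far_left 0.92 [246.816 290.112]
('top',) 0 0.1357 c [ 0.5701 -0.0612] yaw -14.4 short [ 0.5 -2.2 -3.3 -0.7] dz mm []
('top',) 1 0.1339 c [ 0.5697 -0.0612] yaw -14.5 short [ 0.7 -3.  -3.1 -0.4] dz mm [-1.14110454]
('side',) 0 0.1045 c [ 0.5709 -0.0632] yaw -14.5 short [-4.8 -3.5 -7.  -6.6] dz mm []
('side',) 1 0.1 c [ 0.5709 -0.0631] yaw -14.6 short [-4.7 -3.6 -7.5 -6.5] dz mm [0.92591151]
('top', 'side') 0 0.141 c [ 0.5701 -0.0615] yaw -14.4 short [-2.2 -3.2 -5.6 -4.5] dz mm []
('top', 'side') 1 0.1339 c [ 0.5701 -0.0615] yaw -14.5 short [-2.  -3.3 -5.8 -4.4] dz mm [1.35762437]
```

View pics/top_9.png

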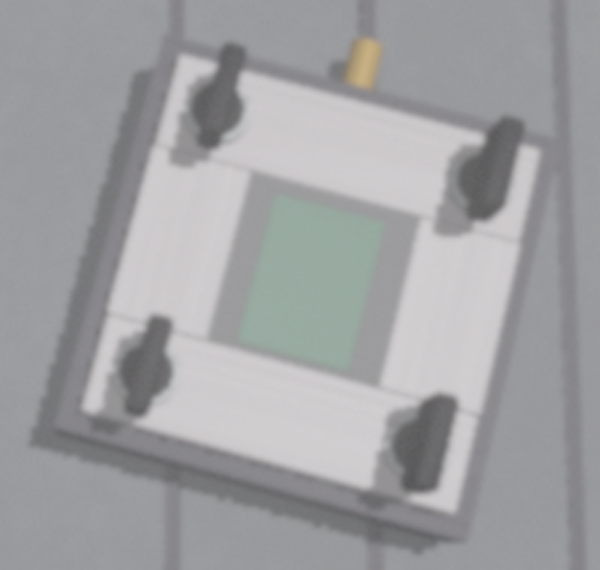

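View pics/side_9.png

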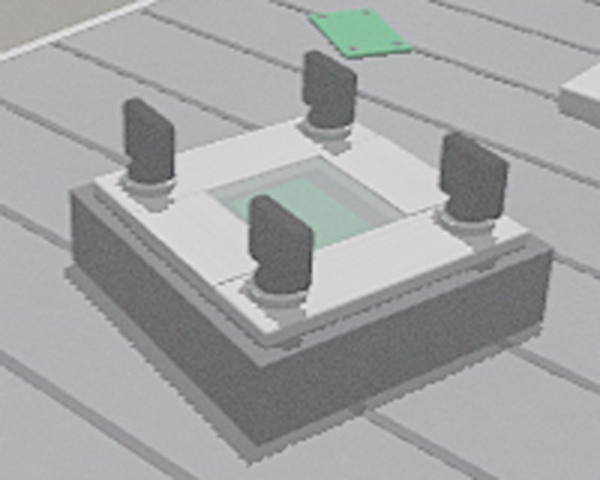

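```bash
python3 -c "
from plant import order
print(order.finish_job())"
```

```text
the job is handed in; nothing more can be done
None
```

I turned all four knobs clockwise to their stops in crisscross order: near_left, far_right, near_right, far_left. The job was handed in at about 25.5 s, with the gripper well clear and touching nothing.

- **At the stops:** each knob held against a turning moment of 0.84–0.92 N m, compared with 0.1 N m to turn it freely. Each time the bar also pushed the jaws slightly apart.
- **Final pictures:** both cameras show all four bars lying along the near–far line. The top-view fit puts them +0.5 to −3.3° from it, and the side-view fit −3.5 to −7°. A bar can't be turned past its stop, so I take the negative values as fit error. The side-view fit also read low before the turning. The two views therefore disagree by a few degrees, and I relied on the measured moments.
- **First try missed:** my first grasp on near_left closed above the knob and turned nothing. In the pictures the fingertips sat about 35 mm higher than the reported tool height implied. I corrected for that offset for the rest of the job but did not find its cause.
- **Forces:** the force at the wrist, read at the end of each move, stayed under 10 N.

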